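# Load the dish reader and shut its cover

### The arm

A 6-joint arm with a two-finger parallel gripper is mounted at the origin on the work surface. World frame = base frame: x ahead of the robot, y to its left, z up, the work surface at z = 0. Lengths are in m, angles in rad, forces in N, time in s.
With the tool pointing down it reaches from about 0.325 to 0.9 m from the base axis. Payload 6.1 kg.
Tool frame: the origin (TCP) lies at the very end of the fingers, on their centre line; the grasp point (between the pads) lies 19 mm behind it (bot.pinch_z is the z of the grasp point in the tool frame, in m); z points along the fingers, y is the line along which they close (so a half turn about z gives the same grasp; the last joint's range is limited). The gripper opens to 85 mm and grips with 20 to 120 N. Pads are 22 mm wide; open, the fingers measure 114 mm over their backs; the gripper's body (76 mm by 85 mm) begins 54 mm behind the grasp point. The pads swing forward as they close: fully open they stand 13 mm farther back than shut.
Start: joints at [-1.401, 0.22, 1.526, -0, 1.395, -0.126], TCP at [0.182, -0.598, 0.231] pointing down, gripper open.
Joint ranges: [-2.98, 2.98], [-0.91, 2.08], [0.09, 2.57], [-1.24, 4.39], [0.2, 2.65], [-2.68, 2.68]. Speed limits (rad/s): [2.57, 2.57, 3.01, 3.14, 3.14, 3.14].

### API

Orientations are given as [roll, pitch, yaw] about the fixed x, y, z axes, in that order (R = Rz(yaw) Ry(pitch) Rx(roll)).
In Python, from plant import bot gives the robot as it stands.
- The arm moves only by the tool move_arm, never from a script. Its arguments are lists of equal length, an entry for each row: "linear": the shift along the tool's x, y, z scaled (see below), a list of three; "roll": the turn about the tool's z scaled (see below). In form: {"linear": [[tx, ty, tz], ...], "roll": [roll, ...]}. A call has 1 to 8 rows; each row shifts and turns the commanded pose from where the row before left it, along the tool's axes as they then stand; what a row does not reach is not made up. The controller multiplies each number of a shift by 0.04 m and each number of a turn by 0.12 rad. A row lasts 1/8 s, in which the tool goes at most 62.5 mm and 10.7 degrees, less where a joint would pass 70% of its speed; a pose out of reach is approached as far as the arm can. A call with a number of a shift or a turn outside -1 to 1 is refused whole. A call with a gripper value outside its range is refused whole. "jaw" is the opening, from -1 (shut) to 1 (fully open), set as the call begins (left out, the last holds). The fingers move at their own pace and stop on an object; the grip force is fixed at half the most. Time passes only in rows, so rows that do not move let the fingers close. It gives the time, the measured TCP pose, the force, the opening and the grip force at its end, in the units of the state.
- bot.get_state(): the state, without advancing time (a new reading comes with each control period).
- bot.grab_frame(name): name is "side" or "top"; returns the picture (384x512x3 uint8, red, green, blue); there is no depth.
- bot.calibration(name): a dict with "vertical_fov" (degrees; the focal length in pixels is half the picture's height over the tangent of half this angle, whatever the lens; pixels are square), "cx", "cy" (the principal point, pixels), "dist_coeffs" ([k1, k2, p1, p2, k3] as OpenCV has them; the pictures are not rectified), "R" (3x3) and "t" (3): a world point X has camera coordinates R X + t. Camera axes: x right, y down, z forward; pixel columns grow to the right and rows downward; lengths in m; the calibration is good to about 2 mm. A picture is of the moment at which its call begins. calibration takes no time and is no camera call.
- bot.job_done(): hands the job in; it is judged then, once.
The state is a dict: "t": time; "qpos": joint angles; "qd": joint speeds; "effort": joint torques, N m; "eef_pos": TCP position; "eef_rot": TCP orientation; "force": force on the tool from outside, world axes, zero at the start; "ft_torque": the same for the moment, N m; "opening": finger opening in m; "finger_force": force on a finger pad.
Only numpy, scipy, OpenCV 4.12 (cv2) and the standard library are available. Lean on these libraries where they do the work, as an engineer would, in place of code of your own. Each camera call takes 0.05 s, during which the arm holds its last target. There are 200 camera calls.

### The job

Load the dish reader for a reading: raise its clear hinged cover all the way to its stop, put every sample dish lying on the bench flat into a pocket of the carriage, one dish to a pocket, then slide the carriage along its track, without lifting it off the track, under the clear viewing bridge until it meets the far end stop. Last, lower the cover gently until it is fully shut. Leave the other things on the bench where they are.

Things in the scene. Friction and masses are not known exactly. Their poses are not given: they have to be found in the camera images.
- reader: The dish reader, fixed: a white base 210 x 560 x 12 mm (x -70..+140 mm) with a straight dark track whose deck is 12 mm above the bench. Origin: on the bench under the middle of the track; y along the track towards the viewing bridge, x across it away from the robot. 6 mm high guide rails at x = 33..41 mm either side; 10 mm high end stops with faces at y = -268 and +268 mm.
- bridge (a point): Middle of the underside of the viewing bridge (the overhang): 25 mm above the deck, 37 above the bench, at (0, 157.5, 37) mm in the reader's frame. The bridge covers y = 45..270 mm: walls at 41.5..53.5 mm either side of the track, clear top plate with a black ring on it, top 50 mm above the bench.
- bay (a point): Middle of the deck of the open loading bay, at (0, -112, 12) mm in the reader's frame; the bay runs over y = -268..+45 mm. Behind it stands the hinge wall (x = 122..136, y = -275..+25 mm, 70 mm high); at its front right corner (x = -52, y = -271 mm) a post 70 mm high, the cover's front rest.
- cover (a joint): Angle of the clear hinged cover over the loading bay (rad): 0 = shut, lying level 75 mm above the bench on its stop; 1.65 = fully raised, just past upright, on its stop. The hinge is stiff: the cover stays where it is left. The panel is 170 x 290 x 5 mm.
- cover_hinge (a point): Middle of the cover's hinge axis (axis along the reader's y), on the reader at (120, -125, 75.5) mm in the reader's frame.
- cover_bar (a point): Middle of the cover's steel handle bar: 10 mm diameter, 120 mm long, parallel to the hinge and 215 mm from it, held by two end rods 45 mm beyond the panel's free edge and in the plane of the panel.
- carriage: The aluminium carriage, a loose sled lying on the track: 61 mm (x) x 275 mm (y), floor 4 mm thick, walls 3 mm thick up to 9 mm high, forming four square pockets 55 mm wide in a row. Origin: centre of its underside; y along the row towards the bridge. About 0.4 kg. It meets the far end stop when its origin is at about y = +130 mm in the reader's frame; the fin then stays outside the bridge.
- fin (a point): Grip point on the carriage's black upright fin: 12 mm thick (x), 22 mm long (y), from 4 to 49 mm above the carriage's underside, near the carriage end away from the bridge, at (0, -118, 40) mm in the carriage's frame.
- read_end (a point): The face of the far end stop, at deck height, at the bridge end of the track, at (0, 268, 12) mm in the reader's frame.
- wash_bottle: Bystander: a bottle with a blue cap, 60 mm diameter, 150 mm high. Origin: centre of its underside.
- tip_box: Bystander: a blue pipette-tip box 85 x 120 x 60 mm. Origin: centre of its underside.
- beaker: Bystander: an open glass beaker, 70 mm diameter, 90 mm high. Origin: centre of its underside.
- pocket0 (a point): Middle of the floor of the carriage's pocket 0 (0 is next to the fin, 3 at the bridge end): at (0, -67, 4) mm in the carriage's frame.
- pocket1 (a point): Middle of the floor of the carriage's pocket 1 (0 is next to the fin, 3 at the bridge end): at (0, -9, 4) mm in the carriage's frame.
- pocket2 (a point): Middle of the floor of the carriage's pocket 2 (0 is next to the fin, 3 at the bridge end): at (0, 49, 4) mm in the carriage's frame.
- pocket3 (a point): Middle of the floor of the carriage's pocket 3 (0 is next to the fin, 3 at the bridge end): at (0, 107, 4) mm in the carriage's frame.
- dish0: A closed round sample dish with reddish-brown medium, 50 mm diameter, 16 mm high, about 30 g; three or four of them lie on the bench. Origin: centre of its underside. None if absent.
- dish1: A closed round sample dish with reddish-brown medium, 50 mm diameter, 16 mm high, about 30 g; three or four of them lie on the bench. Origin: centre of its underside. None if absent.
- dish2: A closed round sample dish with reddish-brown medium, 50 mm diameter, 16 mm high, about 30 g; three or four of them lie on the bench. Origin: centre of its underside. None if absent.
- dish3: A closed round sample dish with reddish-brown medium, 50 mm diameter, 16 mm high, about 30 g; three or four of them lie on the bench. Origin: centre of its underside. None if absent.
Not all that is in view belongs to the job. Leave any purple look-alike of the dish3 alone.

How it is judged:
By the outcome, as a careful person would: the job done as asked, in the order asked, and still so for the second after the job is handed in, with the robot touching nothing.
Of dish0, dish1, dish2, dish3 only 3 to 4 are there at a start; the rules pass over those that are not, and their reading is None.
At some moment in a run one of dish0, dish1, dish2, dish3 may be knocked a few centimetres aside while the robot is not near it.
Once in a run the grip may slacken for a moment while it holds something.
It also fails if it takes over 210 s, if anything falls off the work surface, if the arm or the gripper's body presses on something with over 40 N, if the wrist force passes 120 N, or if a joint passes its speed limit or range.

## Working session

There is one attempt and no reset: what is moved stays moved. The work goes in short steps, Python scripts to look and compute and a tool call to move; the robot and the scene stay as the last step left them, time stands still between calls to the robot, and variables do not carry over. Pictures are saved under pics/ and viewed, at most 17 in all, crops included, and the job is handed in when it is done.

Besides the shell and the picture viewer there is one more tool, called after "Emit:" in YAML: its name, and indented under it one key for each argument. move_arm: Moves the arm, as the interface text tells. Its arguments: {"type":"object","properties":{"linear":{"type":"array","items":{"type":"array","items":{"type":"number","minimum":-1,"maximum":1}}},"roll":{"type":"array","items":{"type":"number","minimum":-1,"maximum":1}},"jaw":{"type":"number"}},"required":["linear","roll"]}

```bash
ls; mkdir -p pics
cat > h.py <<'E'
import numpy as np, cv2
from plant import bot
from scipy.spatial.transform import Rotation as Rn
def cam(n):
    c=bot.calibration(n); f=192/np.tan(np.radians(c["vertical_fov"])/2)
    K=np.array([[f,0,c["cx"]],[0,f,c["cy"]],[0,0,1]]); return K,np.array(c["dist_coeffs"],float),np.array(c["R"]),np.array(c["t"])
def ray(n,p):
    K,d,R,t=cam(n); u=cv2.undistortPoints(np.array([[p]],float),K,d)[0,0]
    return -R.T@t, R.T@np.array([u[0],u[1],1.])
def onz(n,p,z):
    o,v=ray(n,p); return o+v*(z-o[2])/v[2]
def tri(p1,p2,n1="top",n2="side"):
    o1,a=ray(n1,p1);o2,b=ray(n2,p2); a=a/np.linalg.norm(a); b=b/np.linalg.norm(b)
    s=np.linalg.lstsq(np.c_[a,-b],o2-o1,rcond=None)[0]; x=o1+s[0]*a;y=o2+s[1]*b
    return (x+y)/2,np.linalg.norm(x-y)
def proj(n,X):
    K,d,R,t=cam(n); return cv2.projectPoints(np.array(X,float).reshape(-1,1,3),cv2.Rodrigues(R)[0],t,K,d)[0][:,0]
def save(n,f):
    im=bot.grab_frame(n); np.save("pics/%s.npy"%f,im); cv2.imwrite("pics/%s.png"%f,im[:,:,::-1]); return im
E
python3 - <<'E'
from h import *
a=save("top","t0");b=save("side","s0")
s=bot.get_state();print(s["eef_pos"],s["eef_rot"],bot.pinch_z,s["opening"],s["force"])
for n in("top","side"):
    K,d,R,t=cam(n);print(n,K[0,0],d,-R.T@t,R[2])
E
```

```text
pics
[ 0.1821227  -0.5973148   0.23030688] [-3.13988592e+00 -2.44006472e-04  2.95838176e-01] -0.0187 0.08514091034849079 [-0.35558694  0.06887299 -1.19351095]
top 497.69646432145447 [-0.08231913  0.          0.          0.          0.        ] [0.38111944 0.05849915 1.4356916 ] [ 0.17031451  0.0149906  -0.98527572]
side 461.18921817302055 [-0.07090035  0.          0.          0.          0.        ] [0.41008442 0.86940182 0.95831438] [ 0.1802614  -0.6797778  -0.71092051]
```

View pics/t0.png

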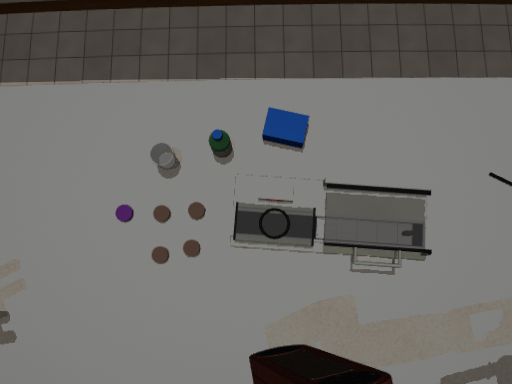

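View pics/s0.png

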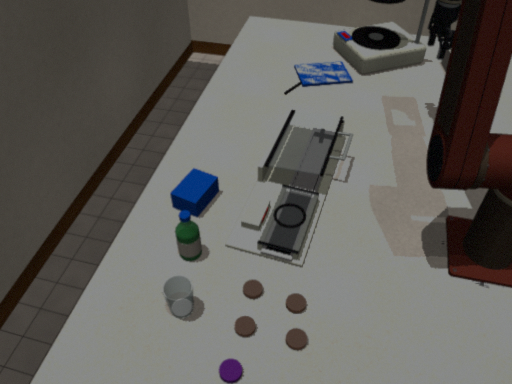

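The top view shows four reddish-brown dishes at (162,214), (197,211), (160,255) and (191,248), with the purple look-alike at (125,213). The reader spans columns 232-430, the fin is near (407,233) and the cover bar near (377,264). The side view shows the same dishes at (253,289), (296,303), (245,326) and (297,339), with purple at (231,371).

Could be taken for a dish: the four brown discs above, the purple disc (rejected by colour), the beaker (162,155), the black ring on the bridge (275,223) and the label (277,198). I choose the four brown discs.

Run:
```python
from h import *
a=np.load("pics/t0.npy");b=np.load("pics/s0.npy")
def discs(im,box):
    h=cv2.cvtColor(im,cv2.COLOR_RGB2HSV); x0,y0,x1,y1=box
    r,g,bl=[im[...,i].astype(int) for i in range(3)]
    m=((r-g>14)&(r-bl>10)&(r<170)).astype(np.uint8); k=np.zeros_like(m);k[y0:y1,x0:x1]=m[y0:y1,x0:x1]
    n,_,st,c=cv2.connectedComponentsWithStats(k)
    return [(c[i].round(1),st[i,2:5]) for i in range(1,n) if st[i,4]>60]
T=discs(a,(100,190,225,275));S=discs(b,(220,270,330,384))
for c,s in T: print("T",c,s,onz("top",c,.016)[:2].round(4))
for c,s in S: print("S",c,s,onz("side",c,.016)[:2].round(4))
for c,s in T:
    r=[(tri(c,d),d) for d,_ in S]; q=min(r,key=lambda q:q[0][1]); print(q[0][0].round(4),q[0][1].round(4))
A=cv2.resize(a[165:280,225:440],None,fx=3.7,fy=3.7,interpolation=cv2.INTER_CUBIC)
B=cv2.resize(b[100:265,225:360],None,fx=3.6,fy=3.6,interpolation=cv2.INTER_CUBIC)
A=np.clip(A.astype(float)*1.3,0,255)
cv2.imwrite("pics/A.png",A[:,:,::-1]);cv2.imwrite("pics/B.png",B[:,:,::-1])
print(A.shape,B.shape)
```

```text
T [195.9 209.9] [ 16  15 190] [0.5712 0.2641]
T [161.1 212.9] [ 16  16 186] [0.5637 0.3653]
T [191.  247.6] [ 15  16 196] [0.4629 0.2772]
T [159.4 254.3] [ 16  16 195] [0.4446 0.3678]
S [252.3 288.5] [ 18  17 205] [0.5678 0.2671]
S [295.3 302.7] [ 19  18 234] [0.46   0.2807]
S [244.5 325.8] [ 19  19 258] [0.5602 0.3682]
S [295.9 338.6] [ 21  21 282] [0.4416 0.3709]
[0.5701 0.2646 0.0122] 0.0032
[0.5487 0.3405 0.1308] 0.0003
[0.4617 0.2779 0.0116] 0.0028
[0.4432 0.3687 0.012 ] 0.0031
(426, 796, 3) (594, 486, 3)[ WARN:0@0.582] global loadsave.cpp:1063 imwrite_ Unsupported depth image for selected encoder is fallbacked to CV_8U.
```

View pics/A.png

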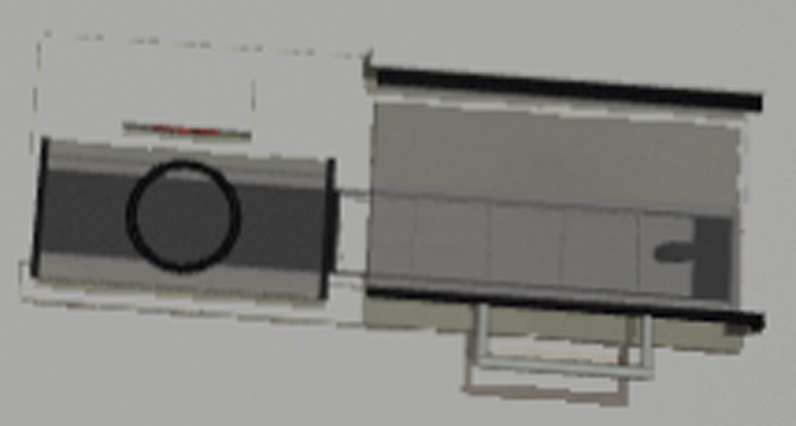

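View pics/B.png

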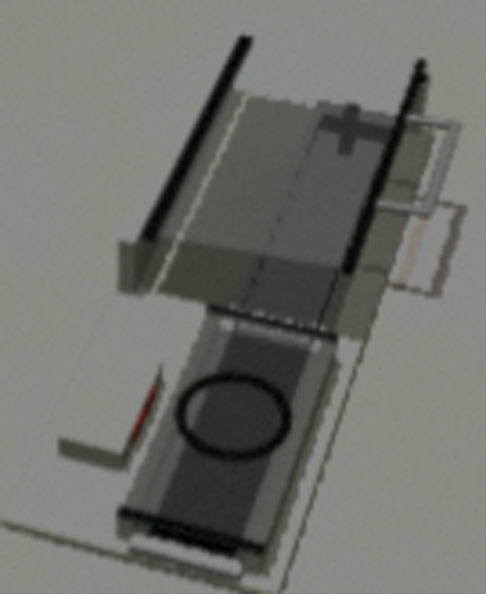

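The crops confirm the layout. The carriage and its dark fin are seen through the lowered cover, with the fin at the right-hand end (top view about px 407,233). The bar runs from top px (354,262.5) to (401,266), and in the side view from (351,135) to (345,159). The bridge ring is centred near top px (274.5,223.4).

Run:
```python
from h import *
tc=lambda x,y:(225+x/3.7-.5+.5/3.7,165+y/3.7-.5+.5/3.7); sc=lambda x,y:(225+x/3.6-.36,100+y/3.6-.36)
be1=tri(tc(478,361),sc(432,213));be2=tri(tc(652,374),sc(455,125));print("bar",be1,be2)
print("ring",tri(tc(183,216),sc(234,416)),onz("top",tc(183,216),.05),onz("side",sc(234,416),.05))
P=dict(nl=tc(22,300),nr=tc(740,352),fl=tc(42,36)); 
for k in P: print(k,onz("top",P[k],.012).round(4))
for k,p in dict(nl=sc(282,592),fl=sc(5,522)).items(): print(k,onz("side",p,.012).round(4))
# frame from near edge
nl=(onz("top",P["nl"],.012)+onz("side",sc(282,592),.012))/2; nr=onz("top",P["nr"],.012)
print("fin topview",onz("top",tc(672,252),.06),"side",onz("side",sc(348,130),.04))
# colour check of pixels
a=np.load("pics/t0.npy")
# reader fit: use bar dir, ring
for p in [(41,140),(36,276),(331,160),(324,298)]: print("bridge corner",onz("top",tc(*p),.05).round(4))
for p in [(125,512),(262,550),(212,310),(335,340)]: print("bridge corner s",onz("side",sc(*p),.05).round(4))
```

```text
bar (array([ 0.40977791, -0.17067215,  0.09628075]), np.float64(0.008172991025636494)) (array([ 0.40075895, -0.29813363,  0.09031113]), np.float64(0.0033730564812955144))
ring (array([0.52486457, 0.03963424, 0.0485534 ]), np.float64(0.004117873233353911)) [0.52678234 0.03969373 0.05      ] [0.52261149 0.04110635 0.05      ]
nl [0.4673 0.1644 0.012 ]
nr [ 0.4192 -0.3883  0.012 ]
fl [0.6749 0.1482 0.012 ]
nl [0.4623 0.1627 0.012 ]
fl [0.6689 0.1499 0.012 ]
fin topview [ 0.49323452 -0.32622574  0.06      ] side [ 0.49118453 -0.33448747  0.04      ]
bridge corner [0.5862 0.1468 0.05  ]
bridge corner [0.4829 0.1509 0.05  ]
bridge corner [ 0.5679 -0.0732  0.05  ]
bridge corner [ 0.4636 -0.065   0.05  ]
bridge corner s [0.5793 0.1495 0.05  ]
bridge corner s [0.4798 0.1592 0.05  ]
bridge corner s [ 0.5612 -0.0659  0.05  ]
bridge corner s [ 0.462  -0.0563  0.05  ]
```

Emit:
move_arm:
  linear:
    - [0,0,0]
    - [0,0,0]
    - [0,0,0]
    - [0,0,0]
    - [0,0,0]
    - [0,0,0]
    - [0,0,0]
    - [0,0,0]
  roll: [-1,-1,-1,-1,-1,-1,-1,-1]
  jaw: -0.18

```text
t: 1.1
eef_pos: [0.1821, -0.5975, 0.2306]
eef_rot: [-3.141, -0.001, 1.26]
force: [0.5, -0.6, -0.5]
opening: 0.0349
finger_force: 0.0
```

Emit:
move_arm:
  linear:
    - [0,0,0]
    - [0,0,0]
    - [0,0,0]
  roll: [-1,-0.94,0]

```text
t: 1.48
eef_pos: [0.1821, -0.5975, 0.2307]
eef_rot: [-3.141, -0.001, 1.488]
force: [-0.3, -0.3, -0.5]
opening: 0.0352
finger_force: 0.0
```

```bash
cat >> h.py <<'E'
TH=-0.082; O=np.array([.5118,-.1166])
Xr=np.array([np.cos(TH),np.sin(TH)]);Yr=np.array([-np.sin(TH),np.cos(TH)])
def w2r(p): p=np.array(p); d=p[:2]-O; return np.array([d@Xr,d@Yr,*p[2:]])
def r2w(p): p=np.array(p,float); return np.array([*(O+p[0]*Xr+p[1]*Yr),*p[2:]])
def go(tw=None,tr=None):
    "units (tool x,y,z) from measured pose to world / reader target"
    s=bot.get_state(); R=Rn.from_euler("xyz",s["eef_rot"]).as_matrix(); p=np.array(s["eef_pos"])
    t=np.array(tw if tw is not None else r2w(tr)); u=R.T@(t-p)/.04
    print("t%.1f reader"%s["t"],w2r(p).round(4),"w",p.round(4),"yaw %.3f"%s["eef_rot"][2],"UNITS",u.round(2),"F",np.round(s["force"],1),"open %.4f"%s["opening"],np.round(s["finger_force"],1))
E
python3 - <<'E'
from h import *
go(tr=[-.095,-.125,.066])
print(r2w([-.095,-.125,.0755]),w2r([.4053,-.2344,.0933]),w2r([.49,-.33]))
for p in ([.5701,.2646],[.562,.3668],[.4617,.2779],[.4432,.3687]):print(w2r(p).round(3))
E
```

```text
t1.5 reader [-0.2892 -0.5063  0.2307] w [ 0.1821 -0.5975  0.2307] yaw 1.488 UNITS [9.53 4.84 4.13] F [-0.3 -0.3 -0.5] open 0.0352 0.0
[ 0.40688069 -0.23339871  0.0755    ] [-0.09649337 -0.12612739  0.0933    ] [-0.00424755 -0.21446855]
[0.027 0.385]
[0.01  0.486]
[-0.082  0.389]
[-0.108  0.478]
```

Emit:
move_arm:
  linear:
    - [0.8,0.4,0]
    - [0.8,0.4,0]
    - [0.8,0.4,0]
    - [0.8,0.4,0]
    - [0.8,0.4,0]
    - [0.8,0.4,0]
    - [0.8,0.4,0]
    - [0.8,0.4,0]
  roll: [0,0,0,0,0,0,0,0]

```text
t: 2.48
eef_pos: [0.3312, -0.3521, 0.2312]
eef_rot: [-3.142, -0.0, 1.486]
force: [-0.0, -0.3, -0.5]
opening: 0.0352
finger_force: 0.0
```

Emit:
move_arm:
  linear:
    - [0.8,0.4,0]
    - [0.8,0.4,0]
    - [0.8,0.4,0]
    - [0.73,0.44,0]
    - [0,0,0.9]
    - [0,0,0.9]
    - [0,0,0]
  roll: [0,0,0,0,0,0,0]

```text
t: 3.35
eef_pos: [0.4045, -0.232, 0.1564]
eef_rot: [-3.136, -0.004, 1.487]
force: [-0.5, -0.0, 0.1]
opening: 0.0349
finger_force: 0.0
```

Run:
```python
from h import *
go(tr=[-.095,-.125,.066])
b=save("side","s1");a=save("top","t1")
q=proj("side",[bot.get_state()["eef_pos"]])[0];print(q,proj("top",[bot.get_state()["eef_pos"]])[0])
B=cv2.resize(b[90:250,270:430],None,fx=3.7,fy=3.7,interpolation=cv2.INTER_CUBIC)
cv2.imwrite("pics/B1.png",B[:,:,::-1])
```

```text
t3.4 reader [-0.0975 -0.1238  0.1564] w [ 0.4045 -0.232   0.1564] yaw 1.487 UNITS [-0.04  0.08  2.26] F [-0.5 -0.   0.1] open 0.0349 0.0
[349.72322545 127.83528879] [382.94381268 263.95931639]
```

View pics/B1.png

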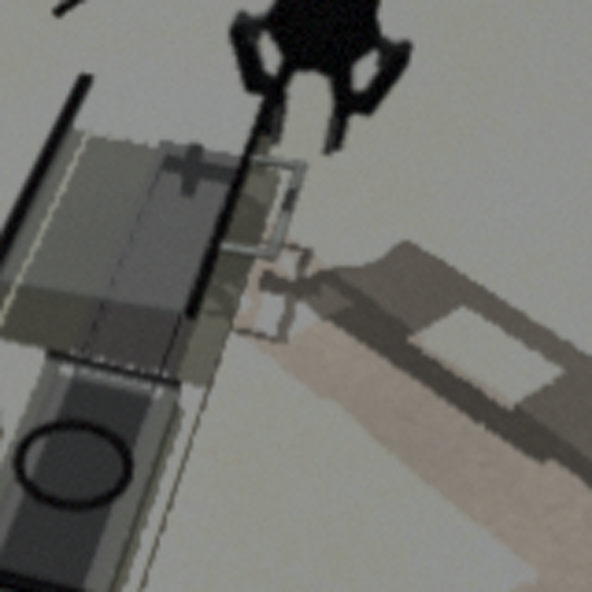

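The gripper stands over the bar: its fingertips are around crop (295,140) and the bar is around crop (288,205), with its panel to the left. I go down and close.

Emit:
move_arm:
  linear:
    - [0,0.08,0.5]
    - [0,0,0.5]
    - [0,0,0.5]
    - [0,0,0.4]
    - [0,0,0.35]
    - [0,0,0]
  roll: [0,0,0,0,0,0]

```text
t: 4.2
eef_pos: [0.4092, -0.2338, 0.0686]
eef_rot: [-3.14, -0.001, 1.488]
force: [0.9, -0.5, 0.3]
opening: 0.035
finger_force: 0.0
```

Emit:
move_arm:
  linear:
    - [0,0,0]
    - [0,0,0]
    - [0,0,0]
    - [0,0,0]
  roll: [0,0,0,0]
  jaw: -1

```text
t: 4.7
eef_pos: [0.4076, -0.2342, 0.0692]
eef_rot: [-3.137, 0.0, 1.489]
force: [-8.7, -1.9, 1.0]
opening: 0.0079
finger_force: 58.4
```

Run:
```python
from h import *
for z in (.0755,.085,.095): print(z,w2r(onz("side",(347.8,145.4),z)).round(4))
go(tr=[-.095,-.125,.066])
```

```text
0.0755 [-0.0966 -0.1524  0.0755]
0.085 [-0.0975 -0.1402  0.085 ]
0.095 [-0.0985 -0.1275  0.095 ]
t4.7 reader [-0.0942 -0.1257  0.0692] w [ 0.4076 -0.2342  0.0692] yaw 1.489 UNITS [ 0.02 -0.02  0.08] F [-8.7 -1.9  1. ] open 0.0079 58.4
```

Emit:
move_arm:
  linear:
    - [0,0.03,-0.26]
    - [0,0.05,-0.27]
    - [0,0.06,-0.26]
    - [0,0.07,-0.26]
    - [0,0,0]
  roll: [0,0,0,0,0]

```text
t: 5.32
eef_pos: [0.4143, -0.2347, 0.1111]
eef_rot: [-3.133, -0.0, 1.489]
force: [-14.6, -1.3, 2.8]
opening: 0.0079
finger_force: 59.1
```

Run:
```python
from h import *
go(tr=[-.095,-.125,.066])
b=save("side","s2");a=save("top","t2")
B=np.vstack([cv2.resize(b[90:210,270:390],None,fx=3,fy=3,interpolation=cv2.INTER_CUBIC)])
A=cv2.resize(a[200:320,330:450],None,fx=3,fy=3,interpolation=cv2.INTER_CUBIC)
cv2.imwrite("pics/C2.png",np.hstack([B,A])[:,:,::-1])
```

```text
t5.3 reader [-0.0875 -0.1257  0.1111] w [ 0.4143 -0.2347  0.1111] yaw 1.489 UNITS [ 0.02 -0.18  1.13] F [-14.6  -1.3   2.8] open 0.0079 59.1
```

View pics/C2.png

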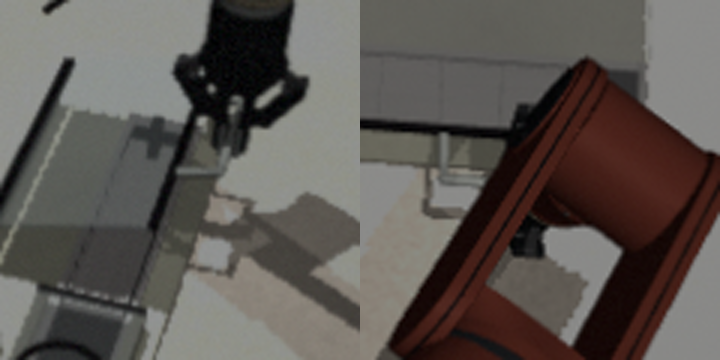

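Emit:
move_arm:
  linear:
    - [0,0.1,-0.52]
    - [0,0.17,-0.5]
    - [0,0.24,-0.48]
    - [0,0.29,-0.45]
    - [0,0,0]
  roll: [0,0,0,0,0]

```text
t: 6.05
eef_pos: [0.4533, -0.2382, 0.1908]
eef_rot: [3.134, 0.002, 1.489]
force: [10.9, -3.3, -10.7]
opening: 0.0075
finger_force: 59.0
```

Run:
```python
from h import *
go(tr=[-.095,-.125,.066])
```

```text
t6.0 reader [-0.0483 -0.126   0.1908] w [ 0.4533 -0.2382  0.1908] yaw 1.489 UNITS [ 0.03 -1.19  3.11] F [ 10.9  -3.3 -10.7] open 0.0075 59.0
```

Emit:
move_arm:
  linear:
    - [0,0.4,-0.38]
    - [0,0.43,-0.35]
    - [0,0.44,-0.32]
    - [0,0.46,-0.28]
    - [0,0,0]
  roll: [0,0,0,0,0]

```text
t: 6.68
eef_pos: [0.5199, -0.2441, 0.2471]
eef_rot: [3.139, 0.003, 1.489]
force: [-7.4, 1.6, 15.6]
opening: 0.0077
finger_force: 61.8
```

Run:
```python
from h import *
go(tr=[-.095,-.125,.066])
```

```text
t6.7 reader [ 0.0186 -0.1264  0.2471] w [ 0.5199 -0.2441  0.2471] yaw 1.489 UNITS [ 0.05 -2.85  4.52] F [-7.4  1.6 15.6] open 0.0077 61.8
```

Emit:
move_arm:
  linear:
    - [0,0.48,-0.26]
    - [0,0.51,-0.2]
    - [0,0.52,-0.13]
    - [0,0.53,-0.07]
    - [0,0,0]
  roll: [0,0,0,0,0]

```text
t: 7.3
eef_pos: [0.6022, -0.2511, 0.2717]
eef_rot: [3.136, 0.003, 1.489]
force: [0.5, -2.6, 6.5]
opening: 0.0074
finger_force: 62.7
```

Emit:
move_arm:
  linear:
    - [0,0.3,0]
    - [0,0.25,0]
    - [0,0.2,0.01]
    - [0,0,0]
  roll: [0,0,0,0]

```text
t: 7.8
eef_pos: [0.6312, -0.2536, 0.2724]
eef_rot: [3.137, 0.003, 1.488]
force: [0.6, -1.5, 9.5]
opening: 0.0078
finger_force: 63.1
```

Run:
```python
from h import *
go(tr=[-.095,-.125,.066])
```

```text
t7.8 reader [ 0.1302 -0.1268  0.2724] w [ 0.6312 -0.2536  0.2724] yaw 1.488 UNITS [ 0.06 -5.66  5.13] F [ 0.6 -1.5  9.5] open 0.0078 63.1
```

Emit:
move_arm:
  linear:
    - [0,0.1,0]
    - [0,0.08,0]
    - [0,0.05,0]
    - [0,0,0]
  roll: [0,0,0,0]

```text
t: 8.3
eef_pos: [0.6383, -0.2542, 0.2713]
eef_rot: [3.141, 0.003, 1.488]
force: [-7.4, -1.6, 8.6]
opening: 0.0083
finger_force: 44.8
```

Emit:
move_arm:
  linear:
    - [0,0.06,0]
    - [0,0.04,0]
    - [0,0,0]
  roll: [0,0,0]

```text
t: 8.68
eef_pos: [0.6384, -0.2542, 0.2712]
eef_rot: [-3.133, 0.001, 1.487]
force: [-22.8, 1.8, 14.5]
opening: 0.0078
finger_force: 58.9
```

Emit:
move_arm:
  linear:
    - [0,-0.05,0]
    - [0,0,0]
    - [0,0,0]
  roll: [0,0,0]
  jaw: -0.2

```text
t: 9.05
eef_pos: [0.6414, -0.253, 0.2683]
eef_rot: [3.141, -0.0, 1.489]
force: [-0.4, -0.3, 0.4]
opening: 0.0342
finger_force: 0.0
```

Emit:
move_arm:
  linear:
    - [0,0,-0.4]
    - [0,0,-0.8]
    - [0,0,-0.8]
    - [0,-0.5,0]
    - [0,-0.9,0]
    - [0,-0.9,0]
    - [0.5,-0.5,0]
    - [0.9,0,0]
  roll: [0,0,0,0,0,0,0,0]

```text
t: 10.05
eef_pos: [0.5334, -0.1886, 0.3503]
eef_rot: [3.14, 0.001, 1.486]
force: [0.3, 0.1, 0.7]
opening: 0.0343
finger_force: 0.0
```

Emit:
move_arm:
  linear:
    - [0.9,0,0]
    - [0.9,0,0]
    - [0.9,0,0]
    - [0.9,0,0]
    - [0.9,0,0]
    - [0.9,0,0]
    - [0.9,0,0]
    - [0,0,0]
  roll: [0,0,0,0,0,0,0,0]
  jaw: 1

```text
t: 11.05
eef_pos: [0.5552, 0.0653, 0.3498]
eef_rot: [3.14, -0.001, 1.492]
force: [-0.3, -0.3, 0.5]
opening: 0.0853
finger_force: 0.0
```

```bash
cat >> h.py <<'E'
def discs(im,box):
    x0,y0,x1,y1=box; r,g,bl=[im[...,i].astype(int) for i in range(3)]
    m=((r-g>14)&(r-bl>10)&(r<170)).astype(np.uint8); k=np.zeros_like(m);k[y0:y1,x0:x1]=m[y0:y1,x0:x1]
    n,_,st,c=cv2.connectedComponentsWithStats(k)
    return [(c[i].round(1),st[i,2:5]) for i in range(1,n) if 60<st[i,4]<500]
def dishes(a,b,bt=(90,180,225,290),bs=(210,265,340,384)):
    for n,im,bx in(("top",a,bt),("side",b,bs)):
        for c,s in discs(im,bx): p=onz(n,c,.016); print(n,c,s,"w",p[:2].round(4),"r",w2r(p)[:2].round(4))
E
python3 - <<'E'
from h import *
a=save("top","t3");b=save("side","s3")
go(tw=[.57,.265,.1]); dishes(a,b)
A=cv2.resize(a[165:280,225:440],None,fx=3.6,fy=3.6,interpolation=cv2.INTER_CUBIC)
B=cv2.resize(b[60:265,225:375],None,fx=2.9,fy=2.9,interpolation=cv2.INTER_CUBIC)
cv2.imwrite("pics/A3.png",np.clip(A*1.3,0,255)[:,:,::-1]);cv2.imwrite("pics/B3.png",np.clip(B*1.3,0,255)[:,:,::-1])
E
```

```text
t11.2 reader [0.0285 0.1826 0.3494] w [0.5551 0.0631 0.3494] yaw 1.490 UNITS [ 5.06 -0.05  6.23] F [ 0.4 -0.2  0.2] open 0.0852 0.0
top [195.9 209.8] [ 16  16 197] w [0.5714 0.2641] r [0.0283 0.3844]
top [161.1 212.8] [ 16  16 197] w [0.5639 0.3653] r [0.0125 0.4845]
top [190.9 247.5] [ 17  16 202] w [0.4631 0.2775] r [-0.0808  0.3888]
top [159.3 254.3] [ 16  16 203] w [0.4446 0.3681] r [-0.1067  0.4776]
side [252.3 288.7] [ 18  17 235] w [0.5677 0.2676] r [0.0242 0.3875]
side [295.3 302.9] [ 20  19 260] w [0.4599 0.2812] r [-0.0843  0.3922]
side [244.3 325.8] [ 20  19 297] w [0.5606 0.3683] r [0.0089 0.4873]
side [296.  338.6] [ 21  20 305] w [0.4413 0.3709] r [-0.1102  0.48  ][ WARN:0@2.814] global loadsave.cpp:1063 imwrite_ Unsupported depth image for selected encoder is fallbacked to CV_8U.
```

View pics/A3.png

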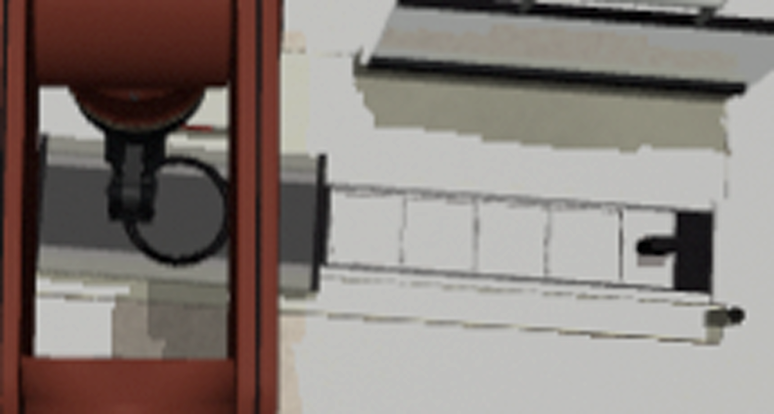

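View pics/B3.png

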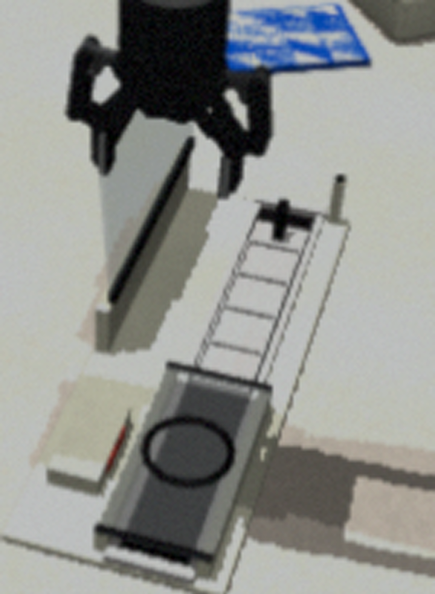

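Cover upright; the panel's top edge is at the top of the frame. The pocket dividers in the top crop are at x ≈ 404, 475, 548 and 621, and the fin is at (655,245). In the side crop they are at about y = 345, 310, 275 and 245. Next comes the first dish.

Emit:
move_arm:
  linear:
    - [0.9,0,0]
    - [0.9,0,0]
    - [0.9,0,0]
    - [0.9,0,0.4]
    - [0.9,0,0.4]
    - [0.58,-0.06,0.8]
    - [0,0,0.8]
    - [0,0,0.8]
  roll: [0,0,0,0,0,0,0,0]

```text
t: 12.15
eef_pos: [0.5698, 0.2648, 0.2199]
eef_rot: [3.141, 0.0, 1.488]
force: [-0.1, 0.3, 0.6]
opening: 0.0857
finger_force: 0.0
```

Emit:
move_arm:
  linear:
    - [0,0,0.8]
    - [0,0,0.8]
    - [0,0,0.8]
    - [0,0,0.8]
    - [0,0,0.4]
    - [0,0,0]
    - [0,0,0]
  roll: [0,0,0,0,0,0,0]

```text
t: 13.02
eef_pos: [0.5705, 0.2657, 0.0781]
eef_rot: [3.139, -0.001, 1.488]
force: [0.5, -0.2, 0.1]
opening: 0.0851
finger_force: 0.0
```

Run:
```python
from h import *
go(tw=[.5696,.2658,.004])
tc=lambda x,y:(225+x/3.6-.36,165+y/3.6-.36); sc=lambda x,y:(225+x/2.9-.33,60+y/2.9-.33)
for x,y in [(404,233.5),(475,238),(548,242.5),(621,248)]: print("T",w2r(onz("top",tc(x,y),.021)).round(4))
for x,y in [(240,347),(252.5,313),(264,278),(274,246.5)]: print("S",w2r(onz("side",sc(x,y),.021)).round(4))
print("fin",w2r(onz("top",tc(655,245),.061)).round(4),w2r(onz("side",sc(282,203),.061)).round(4))
```

```text
t13.0 reader [0.0271 0.3859 0.0781] w [0.5705 0.2657 0.0781] yaw 1.488 UNITS [-0.   -0.03  1.85] F [ 0.5 -0.2  0.1] open 0.0851 0.0
T [-0.0012 -0.0226  0.021 ]
T [-0.001  -0.0789  0.021 ]
T [-0.0007 -0.1368  0.021 ]
T [-0.0012 -0.195   0.021 ]
S [-0.0072 -0.0242  0.021 ]
S [-0.0068 -0.0794  0.021 ]
S [-0.005  -0.1389  0.021 ]
S [-0.0029 -0.1955  0.021 ]
fin [-0.0012 -0.2111  0.061 ] [-0.0015 -0.2232  0.061 ]
```

Emit:
move_arm:
  linear:
    - [0,0,0.7]
    - [0,0,0.6]
    - [0,0,0.4]
    - [0,-0.03,0.15]
    - [0,0,0]
  roll: [0,0,0,0,0]

```text
t: 13.65
eef_pos: [0.5682, 0.2659, 0.0029]
eef_rot: [3.141, -0.0, 1.489]
force: [1.3, -0.0, 0.4]
opening: 0.0856
finger_force: 0.0
```

Emit:
move_arm:
  linear:
    - [0,0,0]
    - [0,0,0]
    - [0,0,0]
    - [0,0,0]
  roll: [0,0,0,0]
  jaw: -1

```text
t: 14.15
eef_pos: [0.5693, 0.2662, 0.0041]
eef_rot: [3.139, -0.001, 1.489]
force: [0.2, -0.8, 6.0]
opening: 0.0475
finger_force: 62.1
```

Emit:
move_arm:
  linear:
    - [0,0,-0.3]
    - [0,0,-0.6]
    - [0,0,-0.8]
    - [0,0,-0.8]
    - [0,0,-0.5]
    - [0,0,0]
  roll: [0,0,0,0,0,0]

```text
t: 14.9
eef_pos: [0.5692, 0.2662, 0.1246]
eef_rot: [3.138, -0.001, 1.489]
force: [0.1, 0.3, -1.1]
opening: 0.047
finger_force: 61.6
```

Run:
```python
from h import *
go(tr=[-.001,-.1665,.1]); go(tr=[-.001,.007,.1])
```

```text
t14.9 reader [0.0259 0.3862 0.1246] w [0.5692 0.2662 0.1246] yaw 1.489 UNITS [-13.82  -0.67   0.59] F [ 0.1  0.3 -1.1] open 0.0470 61.6
t14.9 reader [0.0259 0.3862 0.1246] w [0.5692 0.2662 0.1246] yaw 1.489 UNITS [-9.48 -0.67  0.6 ] F [ 0.1  0.3 -1.1] open 0.0470 61.6
```

Emit:
move_arm:
  linear:
    - [-0.5,-0.1,0]
    - [-0.9,-0.1,0]
    - [-0.9,-0.1,0]
    - [-0.9,-0.1,0]
    - [-0.9,-0.1,0]
    - [-0.9,-0.1,0]
    - [-0.9,-0.07,0]
    - [-0.9,0,0]
  roll: [0,0,0,0,0,0,0,0]

```text
t: 15.9
eef_pos: [0.5165, -0.0048, 0.1204]
eef_rot: [-3.138, 0.0, 1.488]
force: [-0.4, -0.0, -0.3]
opening: 0.0472
finger_force: 61.6
```

Emit:
move_arm:
  linear:
    - [-0.9,0,0]
    - [-0.9,0,0]
    - [-0.9,0,0]
    - [-0.9,0,0]
    - [-0.9,0,0]
    - [-0.9,0,0]
    - [-0.9,0,0]
    - [-0.7,0,0]
  roll: [0,0,0,0,0,0,0,0]

```text
t: 16.9
eef_pos: [0.4935, -0.2833, 0.1204]
eef_rot: [-3.138, -0.002, 1.487]
force: [-0.1, -1.0, -1.1]
opening: 0.0475
finger_force: 61.6
```

Emit:
move_arm:
  linear:
    - [0,0,0.5]
    - [0,0,0.6]
    - [0,0,0.5]
    - [0,0,0.3]
    - [0,0,0]
  roll: [0,0,0,0,0]

```text
t: 17.52
eef_pos: [0.4951, -0.2811, 0.045]
eef_rot: [-3.139, -0.002, 1.489]
force: [0.2, 0.3, -0.4]
opening: 0.0471
finger_force: 61.6
```

Run:
```python
from h import *
a=save("top","t4");b=save("side","s4")
go(tr=[-.001,-.1665,.021])
p=bot.get_state()["eef_pos"];print(proj("top",[p]),proj("side",[p]))
A=cv2.resize(a[190:270,300:440],None,fx=4,fy=4,interpolation=cv2.INTER_CUBIC)
B=cv2.resize(b[90:230,280:360],None,fx=4,fy=4,interpolation=cv2.INTER_CUBIC)
C=np.zeros((560,560+320,3),np.uint8);C[:320,:560]=A;C[:,560:]=B
C=cv2.resize(C,(800,509));cv2.imwrite("pics/C4.png",np.clip(C*1.3,0,255).astype(np.uint8)[:,:,::-1])
```

```text
t17.6 reader [-0.0018 -0.1663  0.0469] w [ 0.4964 -0.2822  0.0469] yaw 1.489 UNITS [-0.    0.02  0.65] F [ 0.4  0.7 -0.3] open 0.0474 61.6
[[389.32225604 232.2929481 ]] [[317.50907838 143.6837224 ]]
```

View pics/C4.png

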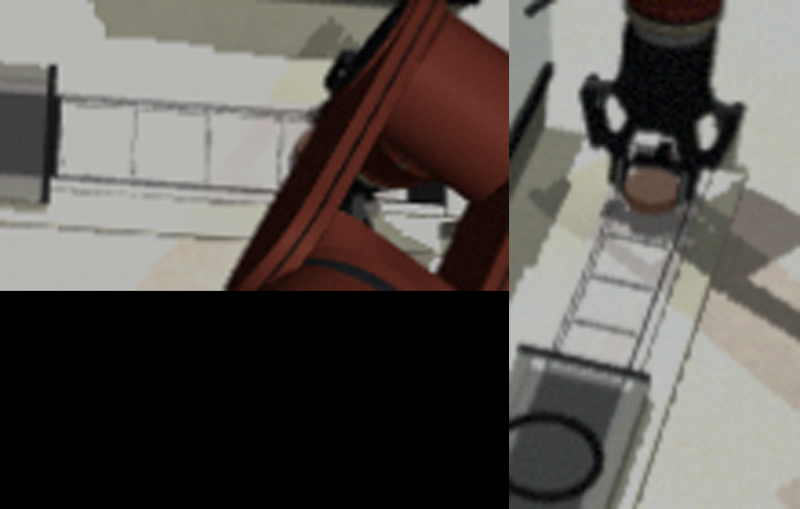

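The dish is held level just above pocket 0 (side view, combined picture about (655,188)); the arm hides the top view. I use the held dish to measure the side camera's bias.

Run:
```python
from h import *
b=np.load("pics/s4.npy")
r,g,bl=[b[...,i].astype(int) for i in range(3)]
for c,s in discs(b,(300,120,335,160)): 
    print(c,s)
    for z in (.0555,.0589): print(z,w2r(onz("side",c,z)).round(4))
m=((r-g>14)&(r-bl>10)&(r<170))[125:155,305:335]
ys,xs=np.nonzero(m);print(xs.min()+305,xs.max()+305,ys.min()+125,ys.max()+125)
# dish on bench reference: centroid of visible disc vs plane .016: reader y/x
# pocket wall lines in side view: print row profile near pocket1
for row in (170,175,180): print(row,b[row,290:350].mean(1).astype(int))
```

```text
[318.4 141.9] [ 14  11 112]
0.0555 [-0.0041 -0.1651  0.0555]
0.0589 [-0.0048 -0.1608  0.0589]
312 325 137 147
170 [141 144 142 142 141 143 141 132 105 119  98 135 143 145 143 144 142 141
 145 143 144 143 141 143 141 139 139 128 126 117  80 115 128 113  85 126
 131 131 131 132 133 133 130 120  85 124 123  97  93  88  69  63  65  65
  63  65  65  64  65  65]
175 [144 143 143 142 142 133 113 106 111 140 142 144 145 143 141 144 144 145
 145 142 142 143 144 143 143 141 141 135  85 117 140 132 101 140 143 141
 137 135 133 133 132 127  92  97 124 128 130 130 130 130 131 129 131 129
 128 119  95  74  69  67]
180 [143 141 142 134 112 106 113 138 143 140 137 137 131 126 115 110 105  98
  93  99 110 121 125 127 132 138 107  90 137 137 105 138 144 143 143 143
 145 143 145 141 120  87 125 126 127 126 127 129 128 131 129 131 129 132
 130 130 130 131 129 129]
```

Emit:
move_arm:
  linear:
    - [0,-0.02,0.3]
    - [0,0,0.2]
    - [0,0,0.1]
    - [0,0,0]
  roll: [0,0,0,0]

```text
t: 18.12
eef_pos: [0.4953, -0.2821, 0.0221]
eef_rot: [3.141, -0.0, 1.489]
force: [1.7, -0.0, -0.8]
opening: 0.047
finger_force: 61.8
```

Run:
```python
from h import *
go(tr=[-.0025,-.1665,.020])
```

```text
t18.1 reader [-0.0029 -0.1663  0.0221] w [ 0.4953 -0.2821  0.0221] yaw 1.489 UNITS [-0.01  0.01  0.05] F [ 1.7 -0.  -0.8] open 0.0470 61.8
```

Emit:
move_arm:
  linear:
    - [0,0,0.04]
    - [0,0,0]
  roll: [0,0]

```text
t: 18.38
eef_pos: [0.4953, -0.2821, 0.0209]
eef_rot: [3.141, 0.0, 1.489]
force: [1.3, -0.1, -1.3]
opening: 0.0473
finger_force: 61.8
```

Emit:
move_arm:
  linear:
    - [0,0,0]
    - [0,0,0]
    - [0,0,0]
    - [0,0,-0.4]
    - [0,0,-0.8]
    - [0,0,-0.9]
    - [0.4,0,-0.6]
    - [0.9,0,0]
  roll: [0,0,0,0,0,0,0,0]
  jaw: 0.6

```text
t: 19.38
eef_pos: [0.5015, -0.2321, 0.1334]
eef_rot: [3.135, 0.004, 1.487]
force: [-0.5, 0.6, -0.6]
opening: 0.0686
finger_force: 0.0
```

Emit:
move_arm:
  linear:
    - [0.9,0,0]
    - [0.9,0,0]
    - [0.9,0,0]
    - [0.9,0,0]
    - [0.9,0,0]
    - [0.9,0,0]
    - [0.9,0,0]
    - [0.9,0,0]
  roll: [0,0,0,0,0,0,0,0]
  jaw: 1

```text
t: 20.38
eef_pos: [0.5235, 0.0579, 0.1303]
eef_rot: [3.14, -0.0, 1.489]
force: [0.8, -0.4, -1.0]
opening: 0.0853
finger_force: 0.0
```

```bash
cat >> h.py <<'E'
def loaded(a,b):
    for n,im,bx in(("top",a,(305,205,410,255)),("side",b,(285,120,340,200))):
        for c,s in discs(im,bx): p=onz(n,c,.032); print("LOADED",n,c,s,"r",w2r(p)[:2].round(4))
E
python3 - <<'E'
from h import *
a=save("top","t5");b=save("side","s5")
go(tw=[.4615,.2795,.1]);dishes(a,b);loaded(a,b)
E
```

```text
t20.5 reader [-0.0029  0.1766  0.1302] w [0.5234 0.0596 0.1302] yaw 1.492 UNITS [ 5.36 -1.98  0.76] F [-0.3 -0.3 -0.5] open 0.0854 0.0
top [161.1 212.8] [ 16  16 195] w [0.5639 0.3653] r [0.0125 0.4845]
top [190.9 247.5] [ 17  16 202] w [0.4631 0.2775] r [-0.0808  0.3888]
top [159.4 254.4] [ 16  16 200] w [0.4443 0.3678] r [-0.107   0.4773]
side [295.5 302.9] [ 20  19 285] w [0.4595 0.2811] r [-0.0847  0.3921]
side [244.6 326. ] [ 20  19 307] w [0.5598 0.3687] r [0.0081 0.4876]
side [296.  338.6] [ 21  21 326] w [0.4413 0.3709] r [-0.1102  0.48  ]
LOADED top [388.1 232.9] [ 17  16 209] r [-0.0022 -0.1664]
LOADED side [318.2 148.4] [ 14  11 117] r [-0.0064 -0.1625]
```

Emit:
move_arm:
  linear:
    - [0.9,-0.4,0]
    - [0.9,-0.4,0]
    - [0.9,-0.4,0]
    - [0.9,-0.4,0]
    - [0.9,-0.38,0.2]
    - [0.86,0,0.4]
    - [0,0,0.6]
    - [0,0,0.6]
  roll: [0,0,0,0,0,0,0,0]

```text
t: 21.48
eef_pos: [0.4624, 0.2771, 0.0573]
eef_rot: [3.14, -0.0, 1.49]
force: [-0.8, 0.3, 0.4]
opening: 0.0853
finger_force: 0.0
```

Emit:
move_arm:
  linear:
    - [0,0,0.6]
    - [0,0,0.5]
    - [0,0,0.25]
    - [0,0,0]
    - [0,0,0]
  roll: [0,0,0,0,0]

```text
t: 22.1
eef_pos: [0.4627, 0.2771, 0.004]
eef_rot: [3.14, -0.001, 1.488]
force: [0.5, -1.0, 0.0]
opening: 0.0854
finger_force: 0.0
```

Run:
```python
from h import *
a=bot.grab_frame("top");b=bot.grab_frame("side")
go(tw=[.4613,.2793,.004]);dishes(a,b)
```

```text
t22.2 reader [-0.0813  0.3885  0.004 ] w [0.4626 0.2772 0.004 ] yaw 1.489 UNITS [ 0.05 -0.04 -0.  ] F [-0.2 -0.3  0.7] open 0.0853 0.0
side [295.6 302.8] [ 20  19 302] w [0.4593 0.2808] r [-0.0849  0.3917]
side [244.5 325.8] [ 20  20 316] w [0.5602 0.3682] r [0.0085 0.4872]
side [296.  338.6] [ 21  21 332] w [0.4413 0.3709] r [-0.1102  0.48  ]
```

Emit:
move_arm:
  linear:
    - [0.05,-0.04,0]
    - [0,0,0]
  roll: [0,0]

```text
t: 22.45
eef_pos: [0.4604, 0.2793, 0.0032]
eef_rot: [3.141, -0.0, 1.489]
force: [0.9, 0.2, -0.6]
opening: 0.0856
finger_force: 0.0
```

Emit:
move_arm:
  linear:
    - [0,0,0]
    - [0,0,0]
    - [0,0,0]
    - [0,0,0]
  roll: [0,0,0,0]
  jaw: -1

```text
t: 22.95
eef_pos: [0.4609, 0.2793, 0.0035]
eef_rot: [3.141, -0.001, 1.489]
force: [-0.7, 0.4, 5.5]
opening: 0.0473
finger_force: 61.9
```

Emit:
move_arm:
  linear:
    - [0,0,-0.3]
    - [0,0,-0.6]
    - [0,0,-0.8]
    - [0,0,-0.8]
    - [0,0,-0.5]
    - [-0.5,0.1,0]
    - [-0.9,0.1,0]
    - [-0.9,0.2,0]
  roll: [0,0,0,0,0,0,0,0]

```text
t: 23.95
eef_pos: [0.4675, 0.1841, 0.1217]
eef_rot: [-3.139, 0.001, 1.489]
force: [0.7, 0.4, -0.9]
opening: 0.0474
finger_force: 61.7
```

Emit:
move_arm:
  linear:
    - [-0.9,0.2,0]
    - [-0.9,0.2,0]
    - [-0.9,0.2,0]
    - [-0.9,0.2,0]
    - [-0.9,0.2,0]
    - [-0.9,0.2,0]
    - [-0.9,0.2,0]
    - [-0.9,0.2,0]
  roll: [0,0,0,0,0,0,0,0]

```text
t: 24.95
eef_pos: [0.5073, -0.108, 0.1216]
eef_rot: [-3.139, -0.0, 1.488]
force: [1.7, 0.9, 0.1]
opening: 0.0472
finger_force: 61.7
```

Run:
```python
from h import *
go(tr=[-.003,-.1085,.045])
```

```text
t24.9 reader [-0.0051  0.0082  0.1216] w [ 0.5073 -0.108   0.1216] yaw 1.488 UNITS [-2.92  0.06  1.91] F [1.7 0.9 0.1] open 0.0472 61.7
```

Emit:
move_arm:
  linear:
    - [-0.9,0.03,0]
    - [-0.9,0,0]
    - [-0.7,0,0.3]
    - [-0.45,0,0.5]
    - [0,0,0.6]
    - [0,0,0.5]
    - [0,0,0]
    - [0,0,0]
  roll: [0,0,0,0,0,0,0,0]

```text
t: 25.95
eef_pos: [0.5, -0.2242, 0.0471]
eef_rot: [-3.141, -0.0, 1.488]
force: [0.3, 0.2, 0.6]
opening: 0.0475
finger_force: 61.7
```

Run:
```python
from h import *
go(tr=[-.003,-.1085,.020])
```

```text
t25.9 reader [-0.003  -0.1083  0.0471] w [ 0.5    -0.2242  0.0471] yaw 1.488 UNITS [-0.01 -0.    0.68] F [0.3 0.2 0.6] open 0.0475 61.7
```

Emit:
move_arm:
  linear:
    - [0,0,0.3]
    - [0,0,0.2]
    - [0,0,0.12]
    - [0,0,0.02]
    - [0,0,0]
  roll: [0,0,0,0,0]

```text
t: 26.58
eef_pos: [0.5005, -0.2239, 0.0213]
eef_rot: [3.141, -0.0, 1.489]
force: [0.6, 0.4, -0.4]
opening: 0.0473
finger_force: 61.8
```

Emit:
move_arm:
  linear:
    - [0,0,0.01]
    - [0,0,0]
    - [0,0,0]
    - [0,0,-0.4]
    - [0,0,-0.8]
    - [0,0,-0.9]
    - [0.4,0,-0.6]
    - [0.9,0,0]
  roll: [0,0,0,0,0,0,0,0]
  jaw: 0.6

```text
t: 27.58
eef_pos: [0.5068, -0.1737, 0.1333]
eef_rot: [3.135, 0.003, 1.486]
force: [0.1, -0.4, -0.7]
opening: 0.0682
finger_force: 0.0
```

Emit:
move_arm:
  linear:
    - [0.9,0,0]
    - [0.9,0,0]
    - [0.9,0,0]
    - [0.9,0,0]
    - [0.9,0,0]
    - [0.9,0,0]
    - [0.9,0,0]
    - [0.9,0,0]
  roll: [0,0,0,0,0,0,0,0]
  jaw: 1

```text
t: 28.58
eef_pos: [0.5287, 0.1162, 0.1303]
eef_rot: [3.14, -0.0, 1.489]
force: [0.2, 0.9, 0.2]
opening: 0.0857
finger_force: 0.0
```

Run:
```python
from h import *
a=save("top","t6");b=save("side","s6")
go(tw=[.562,.367,.004]);dishes(a,b);loaded(a,b)
```

```text
t28.7 reader [-0.0025  0.2351  0.1303] w [0.5286 0.1179 0.1303] yaw 1.492 UNITS [6.27 0.34 3.17] F [-0.7  0.9  0.7] open 0.0853 0.0
top [219.9 200.5] [ 10  42 384] w [0.5977 0.1947] r [0.0601 0.3173]
top [161.1 212.8] [ 16  16 196] w [0.5639 0.3653] r [0.0125 0.4845]
top [159.4 254.3] [ 16  16 202] w [0.4446 0.3678] r [-0.1067  0.4773]
side [244.6 325.9] [ 20  19 311] w [0.5599 0.3684] r [0.0082 0.4873]
side [296.  338.7] [ 21  21 327] w [0.4413 0.3711] r [-0.1102  0.4803]
LOADED top [367.4 231.6] [ 16  16 207] r [-0.0024 -0.1076]
LOADED top [387.2 231.2] [ 16  16 206] r [ 0.0024 -0.1637]
LOADED side [314.9 154.3] [ 17  23 262] r [-0.0033 -0.1309]
```

Run:
```python
from h import *
a=np.load("pics/t6.npy");b=np.load("pics/s6.npy")
A=cv2.resize(a[200:260,310:430],None,fx=6,fy=6,interpolation=cv2.INTER_CUBIC)
B=cv2.resize(b[115:195,280:345],None,fx=6,fy=6,interpolation=cv2.INTER_CUBIC)[:,:390]
C=np.zeros((480,720+390,3),np.uint8);C[:360,:720]=A;C[:,720:]=B
C=cv2.resize(C,(800,346));cv2.imwrite("pics/C6.png",np.clip(C*1.3,0,255).astype(np.uint8)[:,:,::-1])
```

```text
(no output)
```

View pics/C6.png

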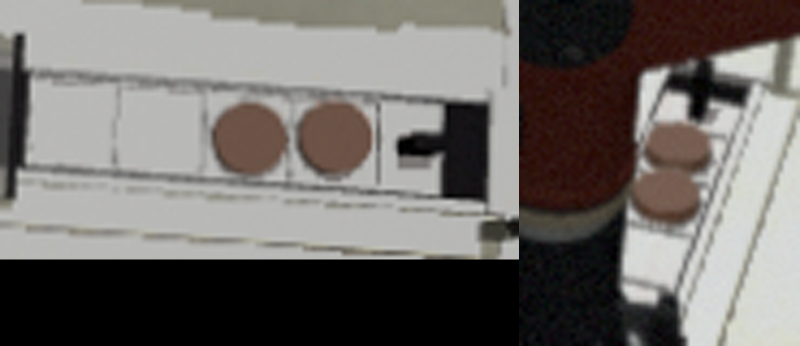

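Two dishes lie in the pockets: pocket 0 at (334,138) and pocket 1 at (250,138) in the left panel, both inside their dividers. The third dish is next.

Emit:
move_arm:
  linear:
    - [0.9,0,0]
    - [0.9,0,0]
    - [0.9,0,0]
    - [0.9,0.1,0]
    - [0.9,0.1,0]
    - [0.9,0.14,0.2]
    - [0.87,0,0.6]
    - [0,0,0.7]
  roll: [0,0,0,0,0,0,0,0]

```text
t: 29.68
eef_pos: [0.5635, 0.3659, 0.0701]
eef_rot: [3.139, -0.002, 1.491]
force: [-0.2, 0.1, -0.3]
opening: 0.0854
finger_force: 0.0
```

Emit:
move_arm:
  linear:
    - [0,0,0.7]
    - [0,0,0.6]
    - [0,0,0.37]
    - [0,0,0]
    - [0,0,0]
  roll: [0,0,0,0,0]

```text
t: 30.3
eef_pos: [0.5634, 0.364, 0.0035]
eef_rot: [3.14, -0.001, 1.488]
force: [0.3, -0.8, 0.4]
opening: 0.0853
finger_force: 0.0
```

Run:
```python
from h import *
b=bot.grab_frame("side")
go(tw=[.5619,.3669,.004]);dishes(np.zeros_like(b),b)
```

```text
t30.4 reader [0.0122 0.4834 0.0037] w [0.5636 0.3641 0.0037] yaw 1.488 UNITS [ 0.07 -0.05 -0.01] F [-0.2  0.8  0.6] open 0.0853 0.0
side [244.6 325.8] [ 21  21 336] w [0.56   0.3682] r [0.0083 0.4871]
side [295.9 338.6] [ 21  22 347] w [0.4416 0.3709] r [-0.1099  0.4801]
```

Emit:
move_arm:
  linear:
    - [0.07,-0.05,0]
    - [0,0,0]
  roll: [0,0]

```text
t: 30.6
eef_pos: [0.5609, 0.3673, 0.0029]
eef_rot: [3.141, -0.001, 1.489]
force: [0.7, 0.0, -0.8]
opening: 0.0857
finger_force: 0.0
```

Emit:
move_arm:
  linear:
    - [0,0,0]
    - [0,0,0]
    - [0,0,0]
    - [0,0,0]
  roll: [0,0,0,0]
  jaw: -1

```text
t: 31.1
eef_pos: [0.5612, 0.367, 0.0028]
eef_rot: [3.141, -0.001, 1.489]
force: [0.7, 0.1, 4.5]
opening: 0.0472
finger_force: 62.1
```

Emit:
move_arm:
  linear:
    - [0,0,-0.3]
    - [0,0,-0.6]
    - [0,0,-0.8]
    - [0,0,-0.8]
    - [0,0,-0.5]
    - [-0.5,0,0]
    - [-0.9,0,0]
    - [-0.9,0,0]
  roll: [0,0,0,0,0,0,0,0]

```text
t: 32.1
eef_pos: [0.5514, 0.2726, 0.1198]
eef_rot: [-3.138, 0.002, 1.489]
force: [1.0, 0.9, -0.0]
opening: 0.0476
finger_force: 61.7
```

Emit:
move_arm:
  linear:
    - [-0.9,-0.1,0]
    - [-0.9,-0.1,0]
    - [-0.9,-0.1,0]
    - [-0.9,-0.03,0]
    - [-0.9,0,0]
    - [-0.9,0,0]
    - [-0.9,0,0]
    - [-0.9,0,0]
  roll: [0,0,0,0,0,0,0,0]

```text
t: 33.1
eef_pos: [0.514, -0.0127, 0.1201]
eef_rot: [-3.138, 0.0, 1.488]
force: [0.2, -0.1, -1.1]
opening: 0.0474
finger_force: 61.7
```

Emit:
move_arm:
  linear:
    - [-0.9,0,0]
    - [-0.9,0,0]
    - [-0.9,0,0]
    - [-0.8,0,0.3]
    - [-0.42,0,0.6]
    - [0,0,0.6]
    - [0,0,0.4]
    - [0,0,0]
  roll: [0,0,0,0,0,0,0,0]

```text
t: 34.1
eef_pos: [0.5012, -0.1664, 0.0439]
eef_rot: [-3.137, -0.002, 1.488]
force: [-0.1, -0.4, 0.1]
opening: 0.0474
finger_force: 61.7
```

Run:
```python
from h import *
b=save("side","s7");a=save("top","t7")
go(tr=[-.003,-.0505,.020]); loaded(a,b)
```

```text
t34.2 reader [-0.0043 -0.051   0.0462] w [ 0.5033 -0.1671  0.0462] yaw 1.489 UNITS [0.01 0.03 0.66] F [-0.2  0.4 -0.4] open 0.0475 61.7
LOADED side [311.8 162.9] [ 16  18 196] r [-0.0039 -0.0881]
```

Emit:
move_arm:
  linear:
    - [0.01,0.02,0.3]
    - [0,0,0.2]
    - [0,0,0.1]
    - [0,0,0.04]
    - [0,0,0]
  roll: [0,0,0,0,0]

```text
t: 34.83
eef_pos: [0.5045, -0.1668, 0.0225]
eef_rot: [-3.141, -0.0, 1.489]
force: [-6.1, 2.7, 18.4]
opening: 0.0477
finger_force: 63.5
```

Emit:
move_arm:
  linear:
    - [0,0,-0.3]
    - [0,0,-0.3]
    - [0,0,0]
  roll: [0,0,0]

```text
t: 35.2
eef_pos: [0.5053, -0.1673, 0.0458]
eef_rot: [3.139, 0.001, 1.489]
force: [0.2, 0.5, -0.8]
opening: 0.0479
finger_force: 61.9
```

Run:
```python
from h import *
b=save("side","s8");a=save("top","t8")
go(tr=[-.003,-.0505,.020]); loaded(a,b)
A=cv2.resize(a[200:260,300:420],None,fx=6,fy=6,interpolation=cv2.INTER_CUBIC)
B=cv2.resize(b[120:200,275:340],None,fx=6,fy=6,interpolation=cv2.INTER_CUBIC)
C=np.zeros((480,720+390,3),np.uint8);C[:360,:720]=A;C[:,720:]=B
C=cv2.resize(C,(800,346));cv2.imwrite("pics/C8.png",np.clip(C*1.3,0,255).astype(np.uint8)[:,:,::-1])
```

```text
t35.3 reader [-0.0034 -0.0507  0.0445] w [ 0.5043 -0.1669  0.0445] yaw 1.489 UNITS [0.01 0.01 0.61] F [-0.1 -0.4 -1.2] open 0.0475 61.9
LOADED side [310.8 162.5] [ 15  21 173] r [-0.0005 -0.0889]
```

View pics/C8.png

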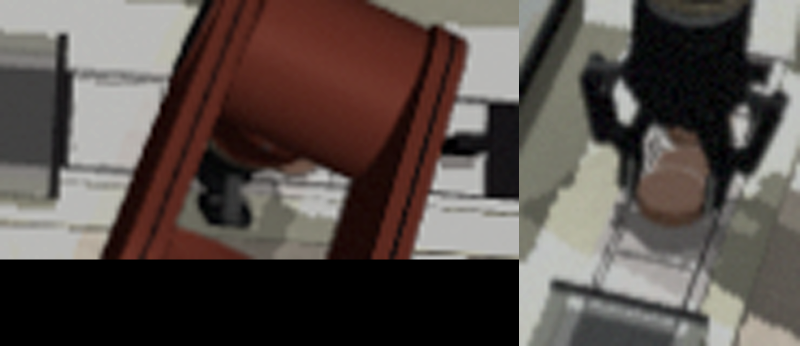

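Run:
```python
from h import *
a=np.mean([np.load(f"pics/t{i}.npy").mean(2) for i in (3,5)],0)
def prof(im,n,xr,yr,z):
    # sample along reader x at fixed y, averaged over y range
    xs=np.arange(-.050,.0501,.002); out=[]
    for x in xs:
        P=[r2w([x,y,z]) for y in np.linspace(*yr,12)]
        q=proj(n,P).astype(np.float32)
        out.append(cv2.remap(im.astype(np.float32),q[:,0].reshape(1,-1),q[:,1].reshape(1,-1),cv2.INTER_LINEAR).mean())
    return np.array(out)
xs=np.arange(-50,51,2)
s=np.load("pics/s3.npy").mean(2)
for nm,yr in(("p0",(-.185,-.15)),("p1",(-.125,-.095)),("p2",(-.068,-.035)),("p3",(-.012,.02))):
    print(nm);
    A=prof(a,"top",None,yr,.021);B=prof(s,"side",None,yr,.021)
    print(" ".join(f"{x}:{int(u)}/{int(v)}" for x,u,v in zip(xs,A,B) if abs(x)>=22))
```

```text
p0
-50:143/143 -48:143/139 -46:142/126 -44:136/120 -42:123/130 -40:120/137 -38:136/131 -36:140/107 -34:127/95 -32:101/112 -30:88/132 -28:112/140 -26:122/142 -24:115/143 -22:111/143 22:132/129 24:136/114 26:131/109 28:119/109 30:105/111 32:101/127 34:108/139 36:132/142 38:142/143 40:143/144 42:143/144 44:143/144 46:143/144 48:143/144 50:143/143
p1
-50:143/143 -48:143/137 -46:143/120 -44:138/113 -42:131/127 -40:124/137 -38:133/133 -36:140/109 -34:128/92 -32:104/106 -30:94/129 -28:118/141 -26:139/144 -24:143/144 -22:143/144 22:143/135 24:141/119 26:131/109 28:122/109 30:106/110 32:100/124 34:108/138 36:127/142 38:142/143 40:143/143 42:143/142 44:143/142 46:143/142 48:143/142 50:143/142
p2
-50:143/145 -48:143/141 -46:143/128 -44:140/117 -42:132/126 -40:126/137 -38:132/136 -36:140/117 -34:130/92 -32:106/102 -30:96/129 -28:114/140 -26:138/143 -24:143/144 -22:143/144 22:144/134 24:140/117 26:128/109 28:119/112 30:107/112 32:102/124 34:109/138 36:127/143 38:141/144 40:143/143 42:143/144 44:143/144 46:144/143 48:144/143 50:144/143
p3
-50:143/138 -48:144/134 -46:143/123 -44:141/109 -42:131/116 -40:127/129 -38:131/130 -36:141/114 -34:131/88 -32:108/95 -30:94/119 -28:110/130 -26:132/133 -24:142/134 -22:144/133 22:144/127 24:142/114 26:129/103 28:119/103 30:109/103 32:99/114 34:107/127 36:124/132 38:140/134 40:144/135 42:144/135 44:144/134 46:144/133 48:144/133 50:144/134
```

Run:
```python
from h import *
a=np.mean([np.load(f"pics/t{i}.npy").mean(2) for i in (3,)],0);s=np.load("pics/s3.npy").mean(2)
ys=np.arange(-.21,.05,.001)
def prof(im,n,z):
    out=[]
    for y in ys:
        q=proj(n,[r2w([x,y,z]) for x in np.linspace(-.018,.016,15)]).astype(np.float32)
        out.append(cv2.remap(im.astype(np.float32),q[:,0].reshape(1,-1),q[:,1].reshape(1,-1),cv2.INTER_LINEAR).mean())
    return np.array(out)
from scipy.signal import find_peaks
for n,im in(("top",a),("side",s)):
    o=prof(im,n,.021); pk,_=find_peaks(-o,prominence=4); print(n,[(round(ys[i]*1000),int(o[i])) for i in pk])
```

```text
top [(-195, 98), (-135, 125), (-80, 122), (-21, 134), (43, 20)]
side [(-195, 99), (-137, 102), (-79, 100), (-21, 104), (24, 42)]
```

Emit:
move_arm:
  linear:
    - [0.01,0.06,0.25]
    - [0,0,0.2]
    - [0,0,0.1]
    - [0,0,0]
  roll: [0,0,0,0]

```text
t: 35.8
eef_pos: [0.5061, -0.1664, 0.0217]
eef_rot: [-3.14, -0.001, 1.489]
force: [0.1, -0.5, -0.1]
opening: 0.0474
finger_force: 61.9
```

Run:
```python
from h import *
go(tr=[-.001,-.050,.020])
```

```text
t35.8 reader [-0.0016 -0.0501  0.0217] w [ 0.5061 -0.1664  0.0217] yaw 1.489 UNITS [0.   0.02 0.04] F [ 0.1 -0.5 -0.1] open 0.0474 61.9
```

Free now, so the diagnosis was right. Lower, release and look.

Emit:
move_arm:
  linear:
    - [0,0.01,0.04]
    - [0,0,0.02]
    - [0,0,0]
  roll: [0,0,0]

```text
t: 36.17
eef_pos: [0.5071, -0.1667, 0.0202]
eef_rot: [3.141, 0.0, 1.489]
force: [-0.2, -0.6, -0.2]
opening: 0.047
finger_force: 61.9
```

Emit:
move_arm:
  linear:
    - [0,0,0]
    - [0,0,0]
    - [0,0,0]
    - [0,0,-0.4]
    - [0,0,-0.8]
    - [0,0,-0.9]
    - [0.4,0,-0.6]
    - [0.9,0,0]
  roll: [0,0,0,0,0,0,0,0]
  jaw: 0.6

```text
t: 37.17
eef_pos: [0.5137, -0.1162, 0.1324]
eef_rot: [3.135, 0.002, 1.486]
force: [0.3, -0.2, -1.0]
opening: 0.0684
finger_force: 0.0
```

Emit:
move_arm:
  linear:
    - [0.9,0,0]
    - [0.9,0,0]
    - [0.9,0,0]
    - [0.9,0,0]
    - [0.9,0,0]
    - [0.9,0,0]
    - [0.9,0,0]
    - [0.9,0,0]
  roll: [0,0,0,0,0,0,0,0]
  jaw: 1

```text
t: 38.17
eef_pos: [0.5354, 0.1735, 0.1295]
eef_rot: [3.14, -0.0, 1.489]
force: [0.6, 0.6, 0.1]
opening: 0.0854
finger_force: 0.0
```

Run:
```python
from h import *
a=save("top","t9");b=save("side","s9")
go(tw=[.443,.3694,.004]);dishes(a,b);loaded(a,b)
A=cv2.resize(a[200:260,310:430],None,fx=6,fy=6,interpolation=cv2.INTER_CUBIC)
B=cv2.resize(b[115:195,280:345],None,fx=6,fy=6,interpolation=cv2.INTER_CUBIC)[:,:390]
C=np.zeros((480,720+390,3),np.uint8);C[:360,:720]=A;C[:,720:]=B
C=cv2.resize(C,(800,346));cv2.imwrite("pics/C9.png",np.clip(C*1.3,0,255).astype(np.uint8)[:,:,::-1])
```

```text
t38.3 reader [-0.0005  0.2928  0.1295] w [0.5353 0.1753 0.1295] yaw 1.492 UNITS [ 4.65 -2.69  3.14] F [ 0.2 -0.9 -0.2] open 0.0854 0.0
top [159.4 254.3] [ 16  16 201] w [0.4446 0.3678] r [-0.1067  0.4773]
side [296.  338.7] [ 21  21 333] w [0.4413 0.3711] r [-0.1102  0.4803]
LOADED top [346.7 229.4] [ 16  16 205] r [-0.0001 -0.0489]
LOADED top [367.5 231.5] [ 16  16 208] r [-0.0021 -0.1079]
LOADED top [387.2 231.2] [ 16  16 208] r [ 0.0024 -0.1637]
```

View pics/C9.png

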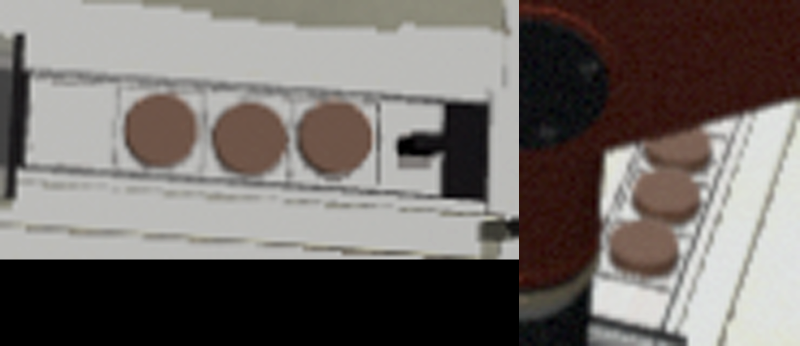

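Three dishes in pockets 0-2, at (334,138), (250,138) and (160,131) in the left panel. Pocket 1's dish sits close to the near wall, so I will recentre it afterwards. The fourth dish is next.

Emit:
move_arm:
  linear:
    - [0.8,-0.5,0]
    - [0.8,-0.5,0]
    - [0.8,-0.5,0]
    - [0.8,-0.5,0]
    - [0.8,-0.5,0]
    - [0.65,-0.2,0.3]
    - [0.06,-0.03,0.6]
    - [0,0,0.7]
  roll: [0,0,0,0,0,0,0,0]

```text
t: 39.28
eef_pos: [0.4424, 0.3693, 0.065]
eef_rot: [3.14, -0.001, 1.489]
force: [0.3, 0.5, -0.3]
opening: 0.0856
finger_force: 0.0
```

Emit:
move_arm:
  linear:
    - [0,0,0.7]
    - [0,0,0.5]
    - [0,0,0.35]
    - [0,0,0]
    - [0,0,0]
  roll: [0,0,0,0,0]

```text
t: 39.9
eef_pos: [0.4424, 0.3693, 0.003]
eef_rot: [3.14, -0.001, 1.489]
force: [0.3, 0.0, -0.1]
opening: 0.0853
finger_force: 0.0
```

Run:
```python
from h import *
b=bot.grab_frame("side")
go(tw=[.443,.3694,.004]);dishes(np.zeros_like(b),b)
```

```text
t40.0 reader [-0.1089  0.4787  0.0033] w [0.4425 0.3694 0.0033] yaw 1.489 UNITS [-0.    0.01 -0.02] F [-0.6 -0.1  0. ] open 0.0854 0.0
side [296.  338.6] [ 21  21 345] w [0.4413 0.3709] r [-0.1102  0.48  ]
```

Emit:
move_arm:
  linear:
    - [0,0,0]
    - [0,0,0]
    - [0,0,0]
    - [0,0,0]
  roll: [0,0,0,0]
  jaw: -1

```text
t: 40.45
eef_pos: [0.4424, 0.3695, 0.0032]
eef_rot: [3.14, -0.001, 1.489]
force: [-0.0, -0.5, 5.3]
opening: 0.0477
finger_force: 61.8
```

Emit:
move_arm:
  linear:
    - [0,0,-0.3]
    - [0,0,-0.6]
    - [0,0,-0.8]
    - [0,0,-0.8]
    - [0,0,-0.5]
    - [-0.5,0.1,0]
    - [-0.9,0.25,0]
    - [-0.9,0.25,0]
  roll: [0,0,0,0,0,0,0,0]

```text
t: 41.45
eef_pos: [0.4568, 0.2727, 0.1202]
eef_rot: [-3.139, 0.002, 1.489]
force: [-0.1, 0.0, -0.4]
opening: 0.0475
finger_force: 61.6
```

Emit:
move_arm:
  linear:
    - [-0.9,0.25,0]
    - [-0.9,0.25,0]
    - [-0.9,0.25,0]
    - [-0.9,0.25,0]
    - [-0.9,0.25,0]
    - [-0.9,0.25,0]
    - [-0.9,0.25,0]
    - [-0.9,0.25,0]
  roll: [0,0,0,0,0,0,0,0]

```text
t: 42.45
eef_pos: [0.5122, -0.0204, 0.1202]
eef_rot: [-3.138, -0.0, 1.488]
force: [0.1, -0.8, -0.9]
opening: 0.0477
finger_force: 61.6
```

Emit:
move_arm:
  linear:
    - [-0.9,0.1,0]
    - [-0.7,0,0.2]
    - [-0.47,0,0.4]
    - [-0.2,0,0.5]
    - [0,0,0.5]
    - [0,0,0.4]
    - [0,0,0]
    - [0,0,0]
  roll: [0,0,0,0,0,0,0,0]

```text
t: 43.45
eef_pos: [0.5108, -0.1091, 0.0423]
eef_rot: [3.141, 0.0, 1.489]
force: [-0.4, 0.4, -0.1]
opening: 0.0473
finger_force: 61.7
```

Run:
```python
from h import *
go(tr=[-.001,.008,.020])
```

```text
t43.5 reader [-0.0016  0.0074  0.0423] w [ 0.5108 -0.1091  0.0423] yaw 1.489 UNITS [0.02 0.02 0.56] F [-0.4  0.4 -0.1] open 0.0473 61.7
```

Emit:
move_arm:
  linear:
    - [0.01,0.02,0.25]
    - [0,0,0.2]
    - [0,0,0.06]
    - [0,0,0]
  roll: [0,0,0,0]

```text
t: 43.95
eef_pos: [0.5112, -0.1087, 0.0214]
eef_rot: [-3.141, -0.0, 1.489]
force: [0.1, 0.4, 0.6]
opening: 0.0475
finger_force: 61.7
```

Emit:
move_arm:
  linear:
    - [0,0,0.04]
    - [0,0,0]
  roll: [0,0]

```text
t: 44.2
eef_pos: [0.5115, -0.1089, 0.0202]
eef_rot: [3.141, 0.0, 1.489]
force: [0.5, 0.7, -0.7]
opening: 0.0478
finger_force: 61.7
```

Emit:
move_arm:
  linear:
    - [0,0,0]
    - [0,0,0]
    - [0,0,0]
    - [0,0,-0.4]
    - [0,0,-0.7]
    - [0,0,-0.4]
    - [-0.5,0,0]
    - [-0.8,0,0]
  roll: [0,0,0,0,0,0,0,0]
  jaw: 0.6

```text
t: 45.2
eef_pos: [0.5069, -0.1613, 0.0801]
eef_rot: [3.142, 0.0, 1.49]
force: [0.2, -0.1, 0.8]
opening: 0.0683
finger_force: 0.0
```

Emit:
move_arm:
  linear:
    - [-0.8,0,0]
    - [-0.5,0,0]
    - [-0.3,0,0]
    - [0,0,0.2]
    - [0,0,0.4]
    - [0,0,0.3]
    - [0,0,0]
    - [0,0,0]
  roll: [0,0,0,0,0,0,0,0]

```text
t: 46.2
eef_pos: [0.5021, -0.2242, 0.044]
eef_rot: [-3.141, -0.0, 1.489]
force: [0.5, -0.7, -0.3]
opening: 0.0682
finger_force: 0.0
```

Run:
```python
from h import *
go(tr=[-.001,-.108,.0205])
```

```text
t46.2 reader [-0.0009 -0.108   0.044 ] w [ 0.5021 -0.2242  0.044 ] yaw 1.489 UNITS [-0.   -0.    0.59] F [ 0.5 -0.7 -0.3] open 0.0682 0.0
```

Descend onto the pocket 1 dish and close (this recentres it), lift 2 mm, set down and release.

Emit:
move_arm:
  linear:
    - [0,0,0.25]
    - [0,0,0.2]
    - [0,0,0.14]
    - [0,0,0]
  roll: [0,0,0,0]

```text
t: 46.7
eef_pos: [0.5014, -0.2241, 0.0197]
eef_rot: [-3.14, -0.001, 1.489]
force: [0.3, 0.5, -0.4]
opening: 0.0685
finger_force: 0.0
```

Emit:
move_arm:
  linear:
    - [0,0,0]
    - [0,0,0]
    - [0,0,0]
    - [0,0,0]
  roll: [0,0,0,0]
  jaw: -1

```text
t: 47.2
eef_pos: [0.5026, -0.2249, 0.0213]
eef_rot: [3.14, 0.001, 1.489]
force: [-0.7, 0.3, 5.9]
opening: 0.0474
finger_force: 62.1
```

Emit:
move_arm:
  linear:
    - [0,0,-0.08]
    - [0,0,0]
    - [0,0,0.08]
    - [0,0,0.02]
    - [0,0,0]
  roll: [0,0,0,0,0]

```text
t: 47.82
eef_pos: [0.502, -0.2244, 0.0212]
eef_rot: [-3.141, -0.0, 1.489]
force: [-6.2, 2.6, 16.0]
opening: 0.0475
finger_force: 63.2
```

Emit:
move_arm:
  linear:
    - [0,0,0]
    - [0,0,0]
    - [0,0,0]
    - [0,0,-0.4]
    - [0,0,-0.8]
    - [0,0,-0.9]
    - [0.5,0,-0.3]
    - [0.9,0,0]
  roll: [0,0,0,0,0,0,0,0]
  jaw: 0.6

```text
t: 48.82
eef_pos: [0.5074, -0.1683, 0.1173]
eef_rot: [3.139, 0.001, 1.487]
force: [-0.0, -0.0, 0.2]
opening: 0.0683
finger_force: 0.0
```

Emit:
move_arm:
  linear:
    - [0.9,0,0]
    - [0.9,0,0]
    - [0.9,0,0]
    - [0.9,0,0]
    - [0.9,0,0]
    - [0.9,0,0]
    - [0.9,0,0]
    - [0,0,0]
  roll: [0,0,0,0,0,0,0,0]

```text
t: 49.82
eef_pos: [0.5261, 0.0857, 0.1151]
eef_rot: [-3.14, -0.001, 1.492]
force: [-0.1, -0.1, 0.3]
opening: 0.0686
finger_force: 0.0
```

Run:
```python
from h import *
a=save("top","t10");b=save("side","s10")
go(tr=[-.001,-.245,.1]);loaded(a,b);dishes(a,b)
A=cv2.resize(a[200:260,310:430],None,fx=6,fy=6,interpolation=cv2.INTER_CUBIC)
B=cv2.resize(b[115:195,280:345],None,fx=6,fy=6,interpolation=cv2.INTER_CUBIC)[:,:390]
C=np.zeros((480,720+390,3),np.uint8);C[:360,:720]=A;C[:,720:]=B
C=cv2.resize(C,(800,346));cv2.imwrite("pics/C10.png",np.clip(C*1.3,0,255).astype(np.uint8)[:,:,::-1])
```

```text
t49.9 reader [-0.0019  0.2004  0.1152] w [0.5263 0.0833 0.1152] yaw 1.490 UNITS [-1.114e+01  1.000e-02  3.800e-01] F [ 0.5  0.3 -0. ] open 0.0684 0.0
LOADED top [326.5 228.2] [ 16  16 204] r [-0.0006  0.0083]
LOADED top [346.7 229.4] [ 16  16 202] r [-0.0001 -0.0489]
LOADED top [367.4 230.8] [ 16  17 205] r [-0.0002 -0.1076]
LOADED top [387.3 231.2] [ 16  16 208] r [ 0.0024 -0.164 ]
top [222.2 237.8] [  5 109 411] w [0.4899 0.188 ] r [-0.0468  0.3018]
```

View pics/C10.png

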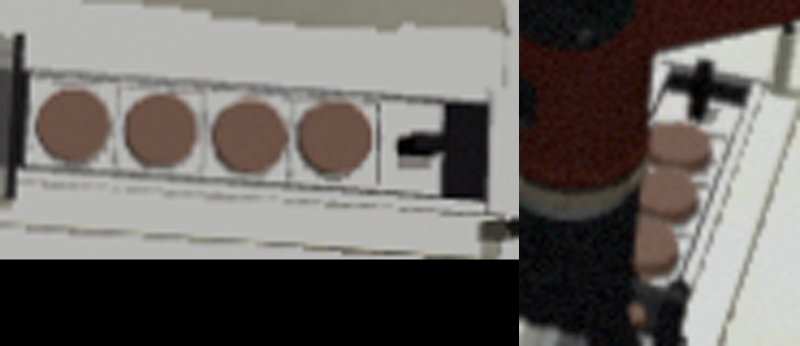

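All four dishes are flat inside pockets 3..0, at (73,126), (160,131), (250,136) and (334,138), and the bench is empty of brown dishes. Now I push the fin from behind with closed fingers.

Emit:
move_arm:
  linear:
    - [-0.9,0.02,0]
    - [-0.9,0,0]
    - [-0.9,0,0]
    - [-0.9,0,0]
    - [-0.9,0,0]
    - [-0.9,0,0]
    - [-0.9,0,0]
    - [-0.9,0,0]
  roll: [0,0,0,0,0,0,0,0]
  jaw: -1

```text
t: 50.92
eef_pos: [0.5033, -0.2065, 0.1155]
eef_rot: [-3.141, -0.0, 1.487]
force: [0.3, -0.5, -0.2]
opening: 0.0001
finger_force: 0.0
```

Emit:
move_arm:
  linear:
    - [-0.9,0,0]
    - [-0.9,0,0]
    - [-0.9,0,0]
    - [-0.9,0,0]
    - [-0.4,0,0]
    - [0,0,0]
    - [0,0,0]
  roll: [0,0,0,0,0,0,0]

```text
t: 51.8
eef_pos: [0.4911, -0.3629, 0.1154]
eef_rot: [-3.141, -0.001, 1.489]
force: [-0.3, 0.2, 0.3]
opening: -0.0001
finger_force: 0.0
```

Run:
```python
from h import *
go(tr=[-.001,-.248,.036])
```

```text
t51.8 reader [-0.0005 -0.2471  0.1154] w [ 0.4911 -0.3629  0.1154] yaw 1.489 UNITS [-0.02 -0.01  1.98] F [-0.3  0.2  0.3] open -0.0001 0.0
```

Emit:
move_arm:
  linear:
    - [-0.08,0,0.4]
    - [0,0,0.4]
    - [0,0,0.3]
    - [0,0,0.2]
    - [0,0,0]
  roll: [0,0,0,0,0]

```text
t: 52.42
eef_pos: [0.4905, -0.3667, 0.0626]
eef_rot: [-3.14, -0.001, 1.489]
force: [-0.1, 0.5, -0.5]
opening: 0.0002
finger_force: 0.0
```

Emit:
move_arm:
  linear:
    - [0,0,0.2]
    - [0,0,0.2]
    - [0,0,0.2]
    - [0,0,0.1]
    - [0,0,0]
  roll: [0,0,0,0,0]

```text
t: 53.05
eef_pos: [0.4907, -0.367, 0.0352]
eef_rot: [-3.141, -0.001, 1.489]
force: [-0.4, 0.4, 0.6]
opening: -0.0003
finger_force: 0.0
```

Emit:
move_arm:
  linear:
    - [0.1,0,0]
    - [0.1,0,0]
    - [0.15,0,0]
    - [0.2,0,0]
    - [0.2,0,0]
    - [0.2,0,0]
    - [0.2,0,0]
    - [0.2,0,0]
  roll: [0,0,0,0,0,0,0,0]

```text
t: 54.05
eef_pos: [0.4957, -0.3132, 0.0361]
eef_rot: [3.141, 0.001, 1.489]
force: [0.3, -4.9, 2.1]
opening: 0.0
finger_force: 2.3
```

Run:
```python
from h import *
a=save("top","t11");b=save("side","s11")
go(tr=[-.001,-.010,.036]);loaded(a,b)
B=cv2.resize(b[90:230,270:360],None,fx=4,fy=4,interpolation=cv2.INTER_CUBIC)
cv2.imwrite("pics/B11.png",np.clip(B*1.3,0,255).astype(np.uint8)[:,:,::-1])
```

```text
t54.1 reader [-0.0002 -0.1962  0.0357] w [ 0.4955 -0.3121  0.0357] yaw 1.489 UNITS [ 4.65 -0.02 -0.  ] F [ 0.5 -0.7 -0.1] open 0.0002 0.3
LOADED top [331.4 228.6] [ 16  16 204] r [-0.0008 -0.0056]
LOADED top [351.8 230. ] [ 17  17 205] r [-0.0009 -0.0634]
LOADED top [371.6 230.2] [ 16  16 204] r [ 0.0023 -0.1194]
LOADED top [402.3 243.4] [ 21  33 337] r [-0.0292 -0.2076]
LOADED side [309.2 169.8] [ 23  36 371] r [-0.004  -0.0549]
```

View pics/B11.png

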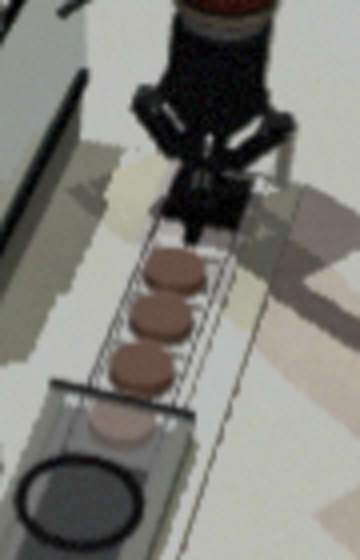

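The carriage slides with the push: dishes at (174,270), (160,316) and (140,367), and the first is already seen through the clear bridge at (120,420), sitting level.

Emit:
move_arm:
  linear:
    - [0.2,0,0]
    - [0.25,0,0]
    - [0.25,0,0]
    - [0.25,0,0]
    - [0.25,0,0]
    - [0.25,0,0]
    - [0.25,0,0]
    - [0.25,0,0]
  roll: [0,0,0,0,0,0,0,0]

```text
t: 55.15
eef_pos: [0.5018, -0.235, 0.0357]
eef_rot: [-3.142, -0.0, 1.489]
force: [-0.1, -3.8, 1.2]
opening: 0.0001
finger_force: 2.0
```

Emit:
move_arm:
  linear:
    - [0.25,0,0]
    - [0.25,0,0]
    - [0.25,0,0]
    - [0.25,0,0]
    - [0.25,0,0]
    - [0.25,0,0]
    - [0.25,0,0]
    - [0.25,0,0]
  roll: [0,0,0,0,0,0,0,0]

```text
t: 56.15
eef_pos: [0.5083, -0.1552, 0.0357]
eef_rot: [-3.141, -0.0, 1.489]
force: [-0.6, -4.3, 0.5]
opening: -0.0003
finger_force: 2.0
```

Emit:
move_arm:
  linear:
    - [0.1,0,0]
    - [0.1,0,0]
    - [0.08,0,0]
    - [0.05,0,0]
    - [0.05,0,0]
    - [0.05,0,0]
    - [0.05,0,0]
    - [0,0,0]
  roll: [0,0,0,0,0,0,0,0]

```text
t: 57.15
eef_pos: [0.5099, -0.1365, 0.0356]
eef_rot: [-3.141, -0.0, 1.489]
force: [-0.3, -2.1, -0.4]
opening: 0.0003
finger_force: 1.1
```

Run:
```python
from h import *
go(tr=[-.001,-.010,.036])
```

```text
t57.1 reader [-0.0002 -0.0199  0.0356] w [ 0.5099 -0.1365  0.0356] yaw 1.489 UNITS [ 0.25 -0.02 -0.01] F [-0.3 -2.1 -0.4] open 0.0003 1.1
```

Emit:
move_arm:
  linear:
    - [0.05,0,0]
    - [0.05,0,0]
    - [0.05,0,0]
    - [0.05,0,0]
    - [0,0,0]
  roll: [0,0,0,0,0]

```text
t: 57.78
eef_pos: [0.5106, -0.1284, 0.0357]
eef_rot: [-3.141, -0.0, 1.489]
force: [-0.0, -2.1, -1.0]
opening: -0.0001
finger_force: 0.8
```

Emit:
move_arm:
  linear:
    - [0.04,0,0]
    - [0.04,0,0]
    - [0.04,0,0]
    - [0,0,0]
  roll: [0,0,0,0]

```text
t: 58.28
eef_pos: [0.5112, -0.1277, 0.0363]
eef_rot: [3.141, 0.006, 1.489]
force: [-3.7, -17.8, -0.1]
opening: -0.0002
finger_force: 8.7
```

Emit:
move_arm:
  linear:
    - [0.04,0,0]
    - [0.04,0,0]
    - [0,0,0]
  roll: [0,0,0]

```text
t: 58.65
eef_pos: [0.5121, -0.1276, 0.0373]
eef_rot: [3.139, 0.011, 1.489]
force: [-5.2, -28.6, 1.0]
opening: -0.0001
finger_force: 14.5
```

Emit:
move_arm:
  linear:
    - [-0.2,0,0]
    - [-0.3,0,0]
    - [0,0,-0.4]
    - [0,0,-0.9]
    - [0,0,-0.9]
    - [0,0,-0.9]
    - [0,0,-0.9]
    - [0,0,-0.9]
  roll: [0,0,0,0,0,0,0,0]

```text
t: 59.65
eef_pos: [0.5096, -0.1399, 0.234]
eef_rot: [3.141, -0.0, 1.489]
force: [0.6, -0.1, -0.6]
opening: 0.0001
finger_force: 0.0
```

Emit:
move_arm:
  linear:
    - [0,0,-0.9]
    - [0,0,-0.9]
    - [0,0,-0.9]
    - [-0.3,0,-0.6]
    - [-0.9,0,0]
    - [-0.9,0,0]
    - [0,0,0]
    - [0,0,0]
  roll: [0,0,0,0,0,0,0,0]
  jaw: -0.2

```text
t: 60.65
eef_pos: [0.5027, -0.2236, 0.3642]
eef_rot: [3.141, -0.001, 1.489]
force: [-0.1, -0.7, -0.4]
opening: 0.0341
finger_force: 0.0
```

Run:
```python
from h import *
a=save("top","t12");b=save("side","s12")
go(tr=[.1374,-.1268,.2712])
A=cv2.resize(a[160:280,225:440],None,fx=3.7,fy=3.7,interpolation=cv2.INTER_CUBIC)
B=cv2.resize(b[60:260,230:380],None,fx=2.2,fy=2.2,interpolation=cv2.INTER_CUBIC)
C=np.zeros((444+0,796+330,3),np.uint8);C[:A.shape[0],:796]=A[:,:796];C[:440,796:]=B
C=cv2.resize(C,(800,315));cv2.imwrite("pics/C12.png",np.clip(C*1.3,0,255).astype(np.uint8)[:,:,::-1])
```

```text
t60.8 reader [-1.000e-04 -1.071e-01  3.641e-01] w [ 0.5029 -0.2233  0.3641] yaw 1.490 UNITS [-0.5   3.44  2.32] F [-0.  -0.1  0.1] open 0.0342 0.0
```

View pics/C12.png

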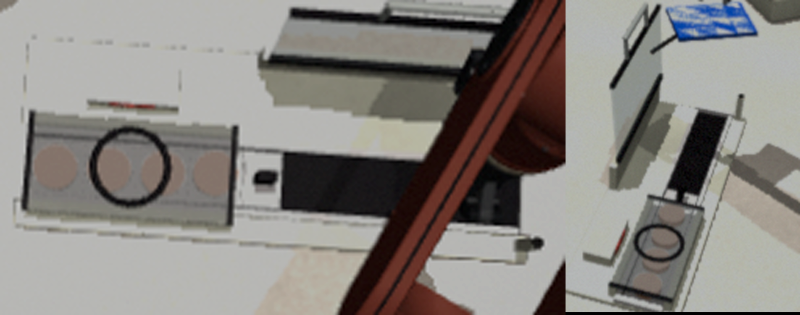

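All four dishes are under the clear bridge at (55,167), (112,165), (162,170) and (212,172), with the fin outside at (264,178). The cover stands upright. Now I grip the bar.

Emit:
move_arm:
  linear:
    - [-0.2,0.7,0]
    - [-0.3,0.9,0]
    - [0,0.9,0]
    - [0,0.7,0]
    - [0,0.24,0]
    - [0,0,0]
    - [0,0,0]
  roll: [0,0,0,0,0,0,0]

```text
t: 61.62
eef_pos: [0.6376, -0.2554, 0.3641]
eef_rot: [-3.142, 0.0, 1.489]
force: [-0.5, 0.4, -0.2]
opening: 0.0343
finger_force: 0.0
```

Emit:
move_arm:
  linear:
    - [0,0,0.4]
    - [0,0,0.5]
    - [0,0,0.5]
    - [0,0,0.4]
    - [0,0,0.4]
    - [0,0,0.12]
    - [0,0,0]
  roll: [0,0,0,0,0,0,0]

```text
t: 62.5
eef_pos: [0.6382, -0.2557, 0.2707]
eef_rot: [-3.141, -0.0, 1.489]
force: [0.1, 0.4, 0.6]
opening: 0.0343
finger_force: 0.0
```

Emit:
move_arm:
  linear:
    - [0,0,0]
    - [0,0,0]
    - [0,0,0]
    - [0,0,0]
  roll: [0,0,0,0]
  jaw: -1

```text
t: 63.0
eef_pos: [0.6381, -0.2559, 0.2721]
eef_rot: [3.141, 0.001, 1.488]
force: [-5.0, 0.9, 6.0]
opening: 0.0078
finger_force: 58.8
```

Run:
```python
from h import *
go(tr=[.1374,-.1268,.2712])
```

```text
t63.0 reader [ 0.1373 -0.1285  0.2721] w [ 0.6381 -0.2559  0.2721] yaw 1.488 UNITS [0.04 0.   0.02] F [-5.   0.9  6. ] open 0.0078 58.8
```

Emit:
move_arm:
  linear:
    - [0,-0.54,-0.02]
    - [0,-0.54,0.04]
    - [0,-0.53,0.09]
    - [0,-0.52,0.14]
    - [0,0,0]
  roll: [0,0,0,0,0]

```text
t: 63.62
eef_pos: [0.5529, -0.2486, 0.262]
eef_rot: [3.14, 0.0, 1.488]
force: [-2.8, 1.8, 5.7]
opening: 0.0079
finger_force: 60.9
```

Run:
```python
from h import *
go(tr=[.12-.215*np.cos(1.25),-.1285,.2721+.215*(np.sin(1.25)-np.sin(1.65))])
```

```text
t63.6 reader [ 0.0518 -0.1282  0.262 ] w [ 0.5529 -0.2486  0.262 ] yaw 1.488 UNITS [-0.01  0.01  0.01] F [-2.8  1.8  5.7] open 0.0079 60.9
```

Tracks perfectly; continue.

Emit:
move_arm:
  linear:
    - [0,-0.5,0.2]
    - [0,-0.48,0.24]
    - [0,-0.45,0.29]
    - [0,-0.42,0.33]
    - [0,0,0]
  roll: [0,0,0,0,0]

```text
t: 64.25
eef_pos: [0.4777, -0.2421, 0.218]
eef_rot: [-3.138, -0.001, 1.488]
force: [-8.2, 2.9, 3.7]
opening: 0.008
finger_force: 60.8
```

Run:
```python
from h import *
go(tr=[.12-.215*np.cos(.85),-.1285,.2721+.215*(np.sin(.85)-np.sin(1.65))])
```

```text
t64.2 reader [-0.0237 -0.1279  0.218 ] w [ 0.4777 -0.2421  0.218 ] yaw 1.488 UNITS [-0.01  0.04 -0.03] F [-8.2  2.9  3.7] open 0.0080 60.8
```

Emit:
move_arm:
  linear:
    - [0,-0.37,0.36]
    - [0,-0.34,0.4]
    - [0,-0.3,0.44]
    - [0,-0.26,0.47]
    - [0,0,0]
  roll: [0,0,0,0,0]

```text
t: 64.88
eef_pos: [0.4283, -0.2379, 0.1502]
eef_rot: [-3.14, -0.002, 1.488]
force: [-0.6, 1.7, -2.5]
opening: 0.008
finger_force: 62.5
```

Run:
```python
from h import *
go(tr=[.12-.215*np.cos(.45),-.1285,.2721+.215*(np.sin(.45)-np.sin(1.65))])
```

```text
t64.9 reader [-0.0733 -0.1277  0.1502] w [ 0.4283 -0.2379  0.1502] yaw 1.488 UNITS [-0.02 -0.01 -0.03] F [-0.6  1.7 -2.5] open 0.0080 62.5
```

Emit:
move_arm:
  linear:
    - [0,-0.12,0.24]
    - [0,-0.1,0.25]
    - [0,-0.09,0.25]
    - [0,-0.07,0.26]
    - [0,-0.06,0.26]
    - [0,-0.05,0.26]
    - [0,0,0]
  roll: [0,0,0,0,0,0,0]

```text
t: 65.75
eef_pos: [0.4097, -0.2364, 0.0904]
eef_rot: [3.141, -0.001, 1.489]
force: [2.8, 5.4, -2.1]
opening: 0.0073
finger_force: 64.5
```

Run:
```python
from h import *
go(tr=[.12-.215,-.1285,.0578])
```

```text
t65.8 reader [-0.0919 -0.1277  0.0904] w [ 0.4097 -0.2364  0.0904] yaw 1.489 UNITS [-0.02 -0.08  0.81] F [ 2.8  5.4 -2.1] open 0.0073 64.5
```

Emit:
move_arm:
  linear:
    - [0,-0.03,0.18]
    - [0,-0.02,0.18]
    - [0,-0.02,0.15]
    - [0,0,0.1]
    - [0,0,0.08]
    - [0,0,0]
  roll: [0,0,0,0,0,0]

```text
t: 66.5
eef_pos: [0.407, -0.2361, 0.0634]
eef_rot: [3.141, -0.001, 1.489]
force: [3.2, 4.4, -2.5]
opening: 0.0079
finger_force: 65.7
```

Emit:
move_arm:
  linear:
    - [0,0,0.05]
    - [0,0,0.05]
    - [0,0,0.05]
    - [0,0,0]
  roll: [0,0,0,0]

```text
t: 67.0
eef_pos: [0.4069, -0.2361, 0.0575]
eef_rot: [-3.142, -0.001, 1.489]
force: [2.3, 5.5, -1.5]
opening: 0.0077
finger_force: 65.9
```

Emit:
move_arm:
  linear:
    - [0,0,0.03]
    - [0,0,0.03]
    - [0,0,0]
  roll: [0,0,0]

```text
t: 67.38
eef_pos: [0.4069, -0.2361, 0.0552]
eef_rot: [-3.141, -0.001, 1.489]
force: [0.7, 5.9, 0.4]
opening: 0.0076
finger_force: 65.9
```

Emit:
move_arm:
  linear:
    - [0,0,0.03]
    - [0,0,0.02]
    - [0,0,0]
  roll: [0,0,0]

```text
t: 67.75
eef_pos: [0.407, -0.2362, 0.0544]
eef_rot: [-3.141, -0.001, 1.489]
force: [-3.8, 8.9, 11.6]
opening: 0.0075
finger_force: 67.2
```

Emit:
move_arm:
  linear:
    - [0,0,0.02]
    - [0,0,0.02]
    - [0,0,0]
  roll: [0,0,0]

```text
t: 68.12
eef_pos: [0.407, -0.2362, 0.0542]
eef_rot: [-3.141, -0.001, 1.489]
force: [-9.7, 12.6, 26.2]
opening: 0.0079
finger_force: 68.7
```

Emit:
move_arm:
  linear:
    - [0,0,0]
    - [0,0,0]
    - [0,0,0]
    - [0,0,0]
  roll: [0,0,0,0]
  jaw: -0.2

```text
t: 68.62
eef_pos: [0.4065, -0.2368, 0.0512]
eef_rot: [-3.141, 0.0, 1.489]
force: [-0.3, 0.2, 0.0]
opening: 0.0344
finger_force: 0.0
```

Emit:
move_arm:
  linear:
    - [0,0,-0.3]
    - [0,0,-0.6]
    - [0,0,-0.8]
    - [0,0,-0.8]
    - [-0.6,-0.3,-0.6]
    - [-0.9,-0.4,0]
    - [-0.9,-0.4,0]
    - [-0.9,-0.4,0]
  roll: [0,0,0,0,0,0,0,0]

```text
t: 69.62
eef_pos: [0.3354, -0.3645, 0.1764]
eef_rot: [3.141, 0.001, 1.489]
force: [0.6, 0.3, 0.4]
opening: 0.0343
finger_force: 0.0
```

Emit:
move_arm:
  linear:
    - [-0.9,-0.4,0]
    - [-0.9,-0.4,0]
    - [-0.8,-0.4,0]
    - [0,0,0]
    - [0,0,0]
  roll: [0,0,0,0,0]

```text
t: 70.25
eef_pos: [0.2797, -0.4626, 0.1756]
eef_rot: [3.141, -0.0, 1.488]
force: [-0.1, 1.3, -0.2]
opening: 0.0343
finger_force: 0.0
```

Run:
```python
from h import *
a=save("top","t13");b=save("side","s13")
go(tr=[0,0,0])
A=cv2.resize(a[100:280,100:440],None,fx=2.35,fy=2.35,interpolation=cv2.INTER_CUBIC)[:, :799]
B=cv2.resize(b[60:384,150:400],None,fx=1.3,fy=1.3,interpolation=cv2.INTER_CUBIC)
C=np.zeros((425,A.shape[1]+B.shape[1],3),np.uint8);C[:A.shape[0],:A.shape[1]]=A;C[:B.shape[0],A.shape[1]:]=B
C=cv2.resize(C,(800,int(425*800/C.shape[1])));cv2.imwrite("pics/C13.png",np.clip(C*1.3,0,255).astype(np.uint8)[:,:,::-1])
```

```text
t70.3 reader [-0.2026 -0.3634  0.1755] w [ 0.2801 -0.4622  0.1755] yaw 1.489 UNITS [9.08 5.07 4.39] F [ 0.4 -0.   0.3] open 0.0343 0.0
```

View pics/C13.png

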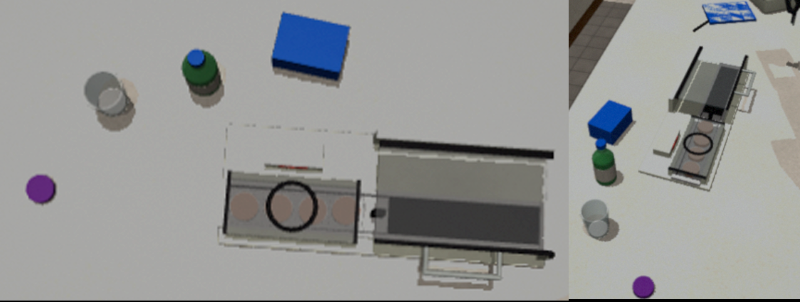

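The final picture shows the cover shut, all four dishes under the bridge, the fin outside at (377,212) and the bystanders and purple disc where they were. I hand the job in.

```bash
python3 -c "
from plant import bot
print(bot.job_done())"
```

```text
the job is handed in; nothing more can be done
None
```

I raised the cover to its stop, put all four dishes in the carriage pockets, slid the carriage to the far end stop, shut the cover and handed the job in at about 70 s; no verdict came back.

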